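Uncap the cutters in the key-cutting case

ROBOT

A 6-joint arm with a two-finger parallel gripper is mounted at the origin on the work surface. World frame = base frame: x ahead of the robot, y to its left, z up, the work surface at z = 0. Lengths are in m, angles in rad, forces in N, time in s.
With the tool pointing down it reaches from about 0.325 to 0.775 m from the base axis. Payload 5.5 kg.
Tool frame: the origin (TCP) lies at the very end of the fingers, on their centre line; the grasp point (between the pads) lies 19 mm behind it; y points along the fingers, x is the direction in which the jaws open and shut, and the axes are right-handed (so a half turn about y gives the same grasp; the last joint's range is limited). The gripper opens to 88 mm and grips with 3 to 60 N. Pads are 20 mm wide; open, the fingers measure 115 mm over their backs; the gripper's body (75 mm by 178 mm) begins 61 mm behind the grasp point.
Start: joints at [-1.28, 0.091, 1.231, -0, 1.82, -0.057], TCP at [0.204, -0.564, 0.223] pointing down, gripper open.
Joint ranges: [-2.87, 2.87], [-0.86, 2.18], [0.17, 2.46], [-1.51, 4.65], [0.06, 2.69], [-2.65, 2.65]. Speed limits (rad/s): [2.57, 2.57, 3.01, 3.14, 3.14, 3.14].

INTERFACE

Orientations are given as a rotation vector (axis times angle).
In Python, from bench import * gives the robot as it stands. The module is installed in compiled form; this text tells all that it offers.
- The arm moves only by the tool arm_command, never from a script. Its argument "deltas" is a list of rows, each an object of numbers: "x", "y", "z": the shift along the world's x, y, z in mm; "wx", "wy", "wz": the turn, a rotation vector about the world's x, y, z in degrees; "grip": the finger opening in mm, from 0 to 87.8. A call has 1 to 5 rows; each row is the pose to reach, as a shift and turn from the pose measured when the call began; what a row does not reach only later rows make up. A row lasts 1/10 s, in which the tool goes at most 50 mm and 8.59 degrees, less where a joint would pass 70% of its speed; a pose out of reach is approached as far as the arm can. A call with a gripper value outside its range is refused whole. The fingers move at their own pace and stop on an object; the grip force is fixed at half the most. Time passes only in rows, so rows that repeat a pose let the fingers close. It gives the time, the measured TCP pose, the force and the opening at its end, in the units of the state.
- observe(): the state, without advancing time (a new reading comes with each control period).
- snapshot(name): name is "scene" or "top"; returns a dict with "frame" (384x512x3 uint8, blue, green, red), "fx", "fy", "cx", "cy" (pixels), "k1" (the pictures are not rectified: a ray, as slopes to the right and down, at radius r is drawn at 1 + k1 r^2 times it, then the intrinsics apply), "world_from_camera" (4x4, takes a point from camera to world coordinates). Camera axes: x right, y down, z forward; pixel columns grow to the right and rows downward; lengths in m; the calibration is good to about 2 mm. A picture is of the moment at which its call begins. There is no depth.
- close_job(): hands the job in, once; it reports no verdict.
Trained networks look in a picture, given as the dict that the camera call returned (one of the last four; its "shot" number tells which), for a name from the list of things; names that differ only in an ending like _2 or _b are one class to them, and where a whole thing is asked for, a point or a joint stands for the part that bears it (a point fixed in the world has none). Each returns a list of dicts, best first, with "conf" (0 to 1); they miss things now and then, are a little off and sometimes report something else, mostly with a low value. They report only what shows in the picture. A call takes as long as a camera call. They do not tell look-alikes from the thing itself.
- look_for(query, picture): "centre" ([x, y, z] in m, in the coordinates of the camera as it stood for that picture, good to about 4 mm: the middle of the surface that is visible of it).
- masks_of(query, picture): "region" (384x512 bool, what is visible of it).
- mark_of(query, picture): "centre" ([x, y, z] in m, in the coordinates of the camera as it stood for that picture, good to about 4 mm: a listed point, or the origin of a listed thing).
The state is a dict: "time": time; "qpos": joint angles; "joint_vel": joint speeds; "joint_efforts": joint torques, N m; "tcp_pos": TCP position; "eef_rot": TCP orientation; "contact_force": force on the tool from outside, world axes, zero at the start; "ft_torque": the same for the moment, N m; "gripper_width": opening from 0.0 (shut) to 1.0 (fully open).
Only numpy, scipy, OpenCV 4.12 (cv2) and the standard library are available. Lean on these libraries where they do the work, as an engineer would, in place of code of your own. Each camera call takes 0.05 s, during which the arm holds its last target.

TASK

Lever the green cover of the cutter case up with the pry blade, its tip under the red tab, and open the cover fully. Lift every red cap off its cutter into the blue tray and, once all are in the tray, close the cover completely; the pry blade must end up lying on its black mat again. Leave the other things on the bench alone.

Things in the scene. Friction and masses are not known exactly. Their poses are not given: they have to be found in the camera images.
- case: Fixed grey steel cutter case, 130 (x) x 270 (y) x 85 mm high, on the bench. Origin: centre of its underside; its -x side is the front with the pry slot, its +x side carries the hinge. Walls 5 mm.
- row (a point): Middle of the row of four brass cutter wheels inside the case (38 mm diameter): case x = 0, y = 0, z = 35 mm, the height of the wheels' tops. The wheels stand at case y = -82.5, -27.5, 27.5 and 82.5 mm, each with a steel spindle nose on top, 13 mm diameter, 12 high; a red cap may cover it.
- slot (a point): Middle of the mouth of the pry slot at the front centre of the case: case x = -85, z = 81 mm. The slot is 8 mm high (z 77 to 85), 100 mm wide and 20 mm deep towards +x of the case, between a fixed dark steel ledge below (120 wide, 10 thick, flush with the tab) and the cover's red tab above. Too narrow for the fingers.
- hinge (a point): Hinge axis of the cover: runs along the case's y at case x = +65, z = 85 mm (the height of the rim).
- cover (a joint): Opening angle of the green cover, rad: 0 closed flat on the rim, 1.5 fully open against its stop (standing almost upright). 0.2 kg; stiff friction hinge (0.25 N m): it stays at any angle it is left at, takes about 2.5 N under the tab to open and must be pushed all the way shut.
- tab (a point): Middle of the front edge of the red tab, on its underside; moves with the cover, 150 mm from the hinge axis. The cover is a 5 mm plate, 130 mm from hinge to front and 270 wide, its underside in the plane of the hinge axis; the tab, 100 wide, projects 20 mm further at the front centre.
- blade: Loose pry blade, 160 mm long, 70 g, lying flat: yellow handle 90 x 22 x 20 mm (x -60 to +30) and a flat steel blade 70 x 14 x 3 mm ahead of it (x +30 to +100, its mid-plane 10 mm above the underside). Origin: in the handle's underside, 100 mm behind the tip; x points to the tip, z up. It starts on the rubber mat.
- blade_tip (a point): The tip of the pry blade, in its mid-plane.
- mat: Fixed black rubber mat, 200 (x) x 100 (y) x 4 mm; origin in the centre of its underside.
- tray: Loose open blue plastic tray, 140 (x) x 170 (y) x 35 mm high, walls and floor 4 mm, 0.35 kg; origin in the centre of its underside.
- cap0: Cap standing loosely over the spindle nose at case y = -82.5 mm (absent in some starts): red top, black skirt, round, 28 mm diameter, 35 mm tall, 25 g. Origin: centre of its underside (35 mm above the bench while on its spindle), z up to its top. Its lower 15 mm are hollow (19 mm bore).
- cap1: Cap standing loosely over the spindle nose at case y = -27.5 mm (absent in some starts): red top, black skirt, round, 28 mm diameter, 35 mm tall, 25 g. Origin: centre of its underside (35 mm above the bench while on its spindle), z up to its top. Its lower 15 mm are hollow (19 mm bore).
- cap2: Cap standing loosely over the spindle nose at case y = 27.5 mm (absent in some starts): red top, black skirt, round, 28 mm diameter, 35 mm tall, 25 g. Origin: centre of its underside (35 mm above the bench while on its spindle), z up to its top. Its lower 15 mm are hollow (19 mm bore).
- cap3: Cap standing loosely over the spindle nose at case y = 82.5 mm (absent in some starts): red top, black skirt, round, 28 mm diameter, 35 mm tall, 25 g. Origin: centre of its underside (35 mm above the bench while on its spindle), z up to its top. Its lower 15 mm are hollow (19 mm bore).
- oil: Bystander: amber oil bottle, 44 mm diameter, 120 tall; leave alone. Origin at its underside.
- padlock: Bystander: brass padlock, standing, 45 mm wide, 74 tall; leave alone. Origin at its underside.
- key_a: Bystander: loose brass key, 54 mm long, 3 thick; leave alone. Origin at its underside.
- key_b: Bystander: loose steel key, 54 mm long, 3 thick; leave alone. Origin at its underside.
Mind the look-alikes: they are no part of the job. Several things look just like the blade: the one meant starts farthest to the robot's right.

How it is judged:
By the outcome, as a careful person would: the job done as asked, in the order asked, and still so for the second after the job is handed in, with the robot touching nothing.
Of cap0, cap1, cap2, cap3 only 2 to 4 are there at a start; the rules pass over those that are not, and their reading is None.
At some moment in a run one of blade, tray may be knocked a few centimetres aside while the robot is not near it.
Once in a run the grip may slacken for a moment while it holds something.
It also fails if it takes over 210 s, if anything falls off the work surface, if the arm or the gripper's body presses on something with over 40 N, if the wrist force passes 120 N, or if a joint passes its speed limit or range.

## Working session

There is one attempt and no reset: what is moved stays moved. The work goes in short steps, Python scripts to look and compute and a tool call to move; the robot and the scene stay as the last step left them, time stands still between calls to the robot, and variables do not carry over. Pictures are saved under pics/ and viewed, and the job is handed in when it is done.

Besides the shell and the picture viewer there is one more tool, called after "Emit:" as name([rows], argument=value, ...), one row to a line, values as JSON. arm_command: Moves the arm, as the interface text tells. Its arguments: {"type":"object","properties":{"deltas":{"type":"array"}},"required":["deltas"]}

```bash
mkdir -p pics; ls; cat > h.py <<'E'
from bench import *
import numpy as np, cv2
from scipy.spatial.transform import Rotation as R
np.set_printoptions(precision=4,suppress=True)
def snap(n,name=None):
    s=snapshot(n)
    if name: cv2.imwrite('pics/'+name+'.png',s['frame'])
    return s
def w(s,c):
    T=np.array(s['world_from_camera']); return T[:3,:3]@np.array(c)+T[:3,3]
def proj(s,p):
    T=np.linalg.inv(np.array(s['world_from_camera'])); c=T[:3,:3]@np.array(p)+T[:3,3]
    x,y=c[0]/c[2],c[1]/c[2]; f=1+s['k1']*(x*x+y*y)
    return np.array([s['fx']*x*f+s['cx'],s['fy']*y*f+s['cy']])
def ray(s,u,v):
    xd,yd=(u-s['cx'])/s['fx'],(v-s['cy'])/s['fy']; x,y=xd,yd
    for _ in range(20):
        f=1+s['k1']*(x*x+y*y); x,y=xd/f,yd/f
    T=np.array(s['world_from_camera']); return T[:3,3],T[:3,:3]@np.array([x,y,1])
def atz(s,u,v,z):
    o,d=ray(s,u,v); return o+d*(z-o[2])/d[2]
def st():
    o=observe(); print('t',round(o['time'],2),'tcp',np.array(o['tcp_pos']),'rot',np.array(o['eef_rot']),'F',np.array(o['contact_force']),'T',np.array(o['ft_torque']),'g',round(o['gripper_width'],3)); return o
E
python3 - <<'E'
from h import *
o=st(); print(R.from_rotvec(o['eef_rot']).as_matrix(), o['qpos'])
for n in ['scene','top']:
    s=snap(n,n+'0'); print(n,s['fx'],s['k1'],np.array(s['world_from_camera']))
    for q in ['case','row','slot','hinge','tab','blade','blade_tip','mat','tray','cap0','oil','padlock','key_a','cover']:
        print(q,[(w(s,d['centre']).round(3).tolist(),proj(s,w(s,d['centre'])).round().tolist(),round(d['conf'],2)) for d in mark_of(q,s)] )
E
```

```text
pics
t 0.0 tcp [ 0.2044 -0.5638  0.2215] rot [-1.3527  0.9504 -0.9479] F [-0.331   0.0416 -0.2178] T [-0.0186 -0.0069 -0.0305] g 1.0
[[ 0.3408 -0.0006  0.9401]
 [-0.9401  0.0018  0.3408]
 [-0.0019 -1.      0.0001]] [-1.2797  0.0918  1.2319 -0.      1.8198 -0.0567]
scene 401.40753653814255 0.004270193561635779 [[ 0.7025  0.4482 -0.5529  1.1459]
 [ 0.7117 -0.4426  0.5455 -0.5176]
 [-0.0002 -0.7767 -0.6299  0.7946]
 [ 0.      0.      0.      1.    ]]
case [([0.613, -0.039, 0.002], [236.0, 254.0], 0.91)]
row []
slot [([0.53, -0.053, 0.079], [210.0, 219.0], 0.8)]
hinge [([0.678, -0.029, 0.09], [257.0, 241.0], 0.72)]
tab [([0.528, -0.052, 0.091], [209.0, 216.0], 0.9), ([0.615, 0.329, 0.003], [323.0, 192.0], 0.47)]
blade [([0.609, 0.47, 0.002], [347.0, 172.0], 0.79), ([0.42, 0.504, 0.002], [309.0, 147.0], 0.49), ([0.442, 0.32, 0.005], [279.0, 169.0], 0.47)]
blade_tip [([0.368, 0.589, 0.011], [312.0, 131.0], 0.61), ([0.542, 0.305, 0.019], [300.0, 181.0], 0.57), ([0.528, -0.05, 0.081], [210.0, 218.0], 0.55), ([0.652, 0.557, 0.016], [374.0, 164.0], 0.54)]
mat [([0.453, 0.329, 0.003], [284.0, 170.0], 0.81)]
tray [([0.441, -0.329, 0.001], [103.0, 279.0], 0.69), ([0.629, -0.319, 0.0], [149.0, 325.0], 0.66)]
cap0 [([0.629, -0.318, -0.0], [150.0, 324.0], 0.62)]
oil [([0.63, -0.319, 0.002], [149.0, 324.0], 0.56)]
padlock [([0.616, 0.331, 0.003], [323.0, 192.0], 0.69)]
key_a [([0.386, 0.086, 0.0], [215.0, 194.0], 0.51), ([0.368, -0.077, 0.002], [169.0, 216.0], 0.47)]Traceback (most recent call last):
  File "<stdin>", line 6, in <module>
ValueError: it knows: blade, blade_tip, cap, case, hinge, key, mat, oil, padlock, row, slot, tab, tray
```

```bash
python3 - <<'E'
from h import *
s=snap('scene','scene1')
for n in ['top']:
    s=snap(n,n+'1'); print(n,s['fx'],s['k1'],np.array(s['world_from_camera']))
    for q in ['case','row','slot','hinge','tab','blade','blade_tip','mat','tray','cap','oil','padlock','key']:
        print(q,[(w(s,d['centre']).round(3).tolist(),proj(s,w(s,d['centre'])).round().tolist(),round(d['conf'],2)) for d in mark_of(q,s)] )
E
```

```text
top 444.4921717537929 -0.006981122097575559 [[-0.029  -0.9974  0.0659  0.4405]
 [-0.9993  0.0304  0.0196  0.0652]
 [-0.0215 -0.0652 -0.9976  1.3464]
 [ 0.      0.      0.      1.    ]]
case [([0.611, -0.039, -0.002], [300.0, 160.0], 0.78), ([0.678, -0.028, 0.081], [297.0, 133.0], 0.57)]
row []
slot [([0.53, -0.048, 0.079], [306.0, 185.0], 0.91)]
hinge [([0.677, -0.027, 0.083], [297.0, 134.0], 0.93)]
tab [([0.53, -0.054, 0.088], [308.0, 184.0], 0.92), ([0.446, 0.338, -0.001], [177.0, 218.0], 0.46)]
blade [([0.445, 0.323, 0.008], [182.0, 218.0], 0.91), ([0.417, 0.505, 0.0], [123.0, 229.0], 0.69), ([0.603, 0.47, 0.002], [133.0, 168.0], 0.65)]
blade_tip [([0.54, 0.299, 0.014], [189.0, 186.0], 0.72), ([0.365, 0.589, 0.011], [94.0, 247.0], 0.6), ([0.649, 0.554, 0.007], [105.0, 154.0], 0.52)]
mat [([0.446, 0.337, 0.001], [177.0, 218.0], 0.6)]
tray [([0.435, -0.324, 0.002], [397.0, 215.0], 0.87), ([0.673, -0.026, 0.082], [297.0, 135.0], 0.71)]
cap [([0.437, -0.326, -0.0], [397.0, 215.0], 0.71)]
oil [([0.622, -0.315, -0.002], [391.0, 154.0], 0.82)]
padlock [([0.608, 0.329, -0.001], [179.0, 165.0], 0.76), ([0.614, -0.034, -0.001], [298.0, 159.0], 0.32)]
key [([0.383, 0.087, 0.002], [261.0, 237.0], 0.61), ([0.362, -0.075, -0.007], [314.0, 242.0], 0.53), ([0.61, -0.042, -0.002], [301.0, 160.0], 0.35), ([0.624, -0.317, -0.002], [391.0, 153.0], 0.19)]
```

View pics/scene0.png

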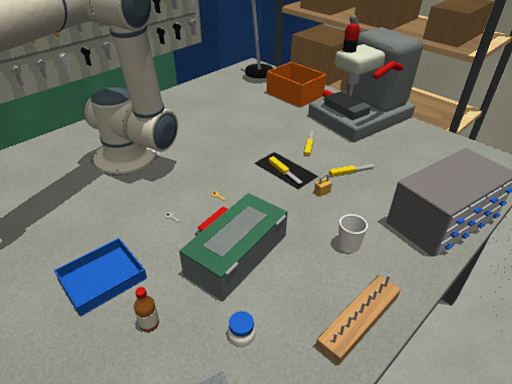

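```bash
ls pics
```

```text
scene0.png
scene1.png
top1.png
```

```bash
python3 - <<'E'
import cv2
a=cv2.imread('pics/top1.png'); cv2.imwrite('pics/top1b.png',cv2.resize(a,(800,600),interpolation=cv2.INTER_CUBIC))
c=a[140:270,80:240]; cv2.imwrite('pics/top1c.png',cv2.resize(c,None,fx=4.5,fy=4.5,interpolation=cv2.INTER_CUBIC))
E
```

```text
(no output)
```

View pics/top1b.png

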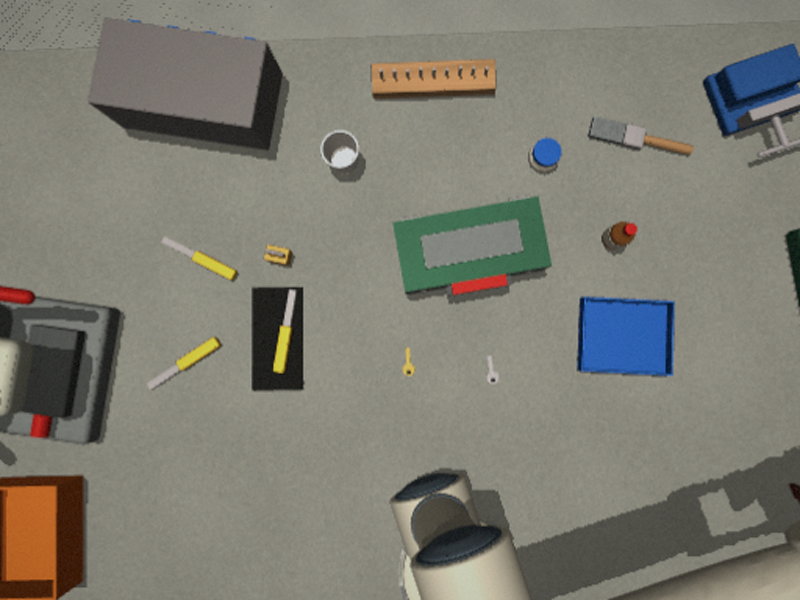

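View pics/top1c.png

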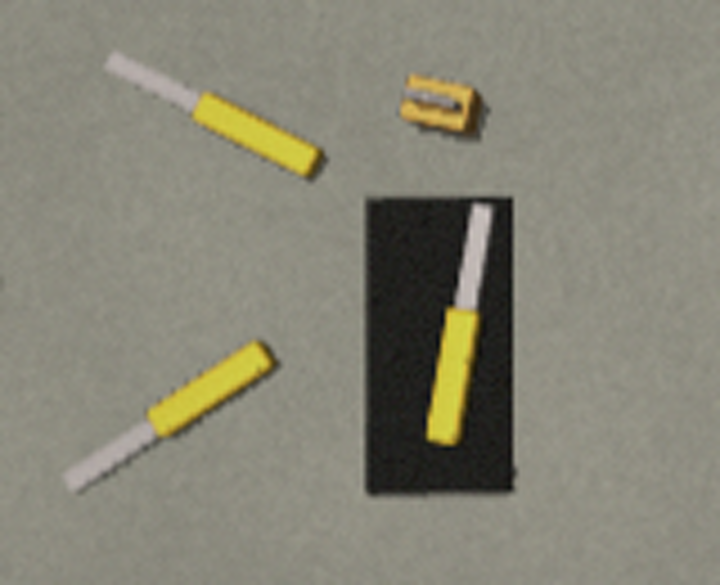

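The top view shows three blade look-alikes: (182,218) on the mat, (123,229) and (133,168). The one on the mat has the smallest y, so it is farthest to the robot's right and is the one I choose. Next I'll measure it, the case and the tray precisely.

```bash
cat >> h.py <<'E'
def plane(s,mask,z,holes=True):
    cs,_=cv2.findContours(mask.astype(np.uint8),cv2.RETR_EXTERNAL,cv2.CHAIN_APPROX_NONE)
    c=max(cs,key=cv2.contourArea)[:,0,:]
    return np.array([atz(s,u,v,z)[:2] for u,v in c]),c
def rect(P):
    (cx,cy),(a,b),ang=cv2.minAreaRect((P*1000).astype(np.float32)); 
    if a<b: a,b,ang=b,a,ang+90
    return cx,cy,a,b,(ang+90)%180-90   # centre mm, long, short, long-axis angle
def hsv(s): return cv2.cvtColor(s['frame'],cv2.COLOR_BGR2HSV)
def blades(s,ztop=0.024):
    h=hsv(s); m=cv2.inRange(h,(22,120,90),(35,255,255))
    n,l,stt,_=cv2.connectedComponentsWithStats(m); out=[]
    for i in range(1,n):
        if 60<stt[i,4]<1500:
            P,_c=plane(s,l==i,ztop); r=rect(P)
            if 60<r[2]<120 and r[3]<45: out.append(np.round(r,1).tolist()+[int(stt[i,4])])
    return out
def green(s,z=0.09):
    h=hsv(s); m=cv2.inRange(h,(60,80,30),(85,255,200)); 
    P0=np.array([0.6,-0.04,z]); 
    n,l,stt,ce=cv2.connectedComponentsWithStats(m); k=proj(s,P0)
    i=min([i for i in range(1,n) if stt[i,4]>500],key=lambda i:np.hypot(*(ce[i]-k)))
    P,c=plane(s,l==i,z); return rect(P)
def trayp(s,z=0.035):
    h=hsv(s); m=cv2.inRange(h,(100,120,40),(125,255,255))
    n,l,stt,ce=cv2.connectedComponentsWithStats(m); k=proj(s,[0.437,-0.325,0.02])
    i=min([i for i in range(1,n) if stt[i,4]>1500],key=lambda i:np.hypot(*(ce[i]-k)))
    P,c=plane(s,l==i,z); return rect(P)
def marks(s,q): return [(w(s,d['centre']).round(3).tolist(),proj(s,w(s,d['centre'])).round().tolist(),round(d['conf'],2)) for d in mark_of(q,s)]
E
python3 - <<'E'
from h import *
for n in ['top','scene']:
    s=snap(n)
    print(n,'bl',blades(s)); print('green',np.round(green(s),1)); print('tray',np.round(trayp(s),1))
    for q in ['tab','slot','hinge','case']: print(q,marks(s,q)[:1])
E
```

```text
top bl [[595.6, 453.6, 88.9, 21.5, 61.9, 213], [430.0, 325.1, 89.3, 22.2, -10.6, 226], [426.4, 486.4, 89.2, 22.6, -57.9, 227]]
green [610.7 -37.9 268.5 129.8 -81.6]
tray [ 436.3 -324.5  176.9  139.2   85.4]
tab [([0.527, -0.051, 0.09], [307.0, 185.0], 0.64)]
slot [([0.527, -0.049, 0.08], [306.0, 186.0], 0.6)]
hinge [([0.68, -0.027, 0.082], [297.0, 133.0], 0.92)]
case [([0.613, -0.039, -0.002], [300.0, 159.0], 0.66)]
scene bl [[439.3, 472.0, 108.4, 21.8, -58.2, 104], [438.2, 317.5, 105.3, 35.4, -10.9, 170], [607.4, 441.6, 94.2, 38.0, 61.5, 188]]
green [613.8 -40.1 270.7 132.9 -82. ]
tray [ 451.3 -331.1  170.9  166.1   85.4]
tab [([0.529, -0.052, 0.089], [210.0, 216.0], 0.62)]
slot [([0.531, -0.053, 0.08], [210.0, 219.0], 0.76)]
hinge [([0.68, -0.032, 0.09], [257.0, 242.0], 0.69)]
case [([0.614, -0.036, 0.002], [237.0, 253.0], 0.8)]
```

Emit:
arm_command([
  {"x": 40, "y": 45, "wz": -6},
  {"x": 70, "y": 85, "wz": -12},
  {"x": 100, "y": 130, "wz": -18},
  {"x": 130, "y": 175, "wz": -24},
  {"x": 160, "y": 210, "wz": -30.5},
])

```text
validation failed for argument at $.de...
```

Emit:
arm_command([
  {"x": 15, "y": 48},
  {"x": 30, "y": 95},
  {"x": 40, "y": 145},
  {"x": 50, "y": 195},
  {"x": 60, "y": 240},
])

```text
validation failed for argument at $.de...
```

Emit:
arm_command([
  {"y": 50},
  {"y": 100},
  {"y": 150},
  {"y": 200},
  {"y": 245},
])

```text
validation failed for argument at $.de...
```

Emit:
arm_command([
  {"x": 40, "y": 45, "z": 0, "wx": 0, "wy": 0, "wz": -6, "grip": 60},
  {"x": 70, "y": 85, "z": 0, "wx": 0, "wy": 0, "wz": -12, "grip": 60},
  {"x": 100, "y": 130, "z": 0, "wx": 0, "wy": 0, "wz": -18, "grip": 60},
  {"x": 130, "y": 175, "z": 0, "wx": 0, "wy": 0, "wz": -24, "grip": 60},
  {"x": 160, "y": 210, "z": 0, "wx": 0, "wy": 0, "wz": -30.5, "grip": 60},
])

```text
time: 2.45
tcp_pos: [0.3561, -0.3635, 0.2229]
eef_rot: [-1.113, 1.347, -1.348]
contact_force: [0.8, -0.0, 0.3]
gripper_width: 0.682
```

Emit:
arm_command([
  {"x": 15, "y": 48, "z": 0, "wx": 0, "wy": 0, "wz": 0, "grip": 60},
  {"x": 30, "y": 95, "z": 0, "wx": 0, "wy": 0, "wz": 0, "grip": 60},
  {"x": 40, "y": 145, "z": 0, "wx": 0, "wy": 0, "wz": 0, "grip": 60},
  {"x": 50, "y": 195, "z": 0, "wx": 0, "wy": 0, "wz": 0, "grip": 60},
  {"x": 60, "y": 240, "z": 0, "wx": 0, "wy": 0, "wz": 0, "grip": 60},
])

```text
time: 2.95
tcp_pos: [0.4161, -0.1216, 0.2232]
eef_rot: [-1.113, 1.346, -1.349]
contact_force: [0.4, 1.0, 0.5]
gripper_width: 0.691
```

Emit:
arm_command([
  {"x": 10, "y": 50, "z": 0, "wx": 0, "wy": 0, "wz": 0, "grip": 60},
  {"x": 20, "y": 100, "z": 0, "wx": 0, "wy": 0, "wz": 0, "grip": 60},
  {"x": 30, "y": 150, "z": 0, "wx": 0, "wy": 0, "wz": 0, "grip": 60},
  {"x": 35, "y": 200, "z": 0, "wx": 0, "wy": 0, "wz": 0, "grip": 60},
  {"x": 35, "y": 245, "z": 0, "wx": 0, "wy": 0, "wz": 0, "grip": 60},
])

```text
time: 3.45
tcp_pos: [0.4511, 0.1254, 0.2233]
eef_rot: [-1.112, 1.346, -1.349]
contact_force: [-0.2, -0.5, 0.2]
gripper_width: 0.681
```

```bash
python3 - <<'E'
from h import *
o=st(); print(R.from_rotvec(o['eef_rot']).as_matrix())
s=snap('top','top2'); print(blades(s),np.round(trayp(s),1))
E
```

```text
t 3.45 tcp [0.4511 0.1254 0.2233] rot [-1.1122  1.3458 -1.3491] F [-0.2368 -0.5122  0.2369] T [ 0.0518 -0.021   0.0046] g 0.681
[[-0.1887  0.0021  0.982 ]
 [-0.982  -0.0008 -0.1887]
 [ 0.0004 -1.      0.0022]]
[[595.6, 453.6, 88.9, 21.5, 61.9, 213], [430.0, 325.1, 89.3, 22.2, -10.5, 225], [426.6, 486.1, 89.9, 22.6, -57.9, 228]] [ 436.3 -324.4  177.   139.2   85.4]
```

Emit:
arm_command([
  {"x": 3, "y": 50, "z": 0, "wx": 0, "wy": 0, "wz": 0, "grip": 50},
  {"x": 6, "y": 100, "z": -20, "wx": 0, "wy": 0, "wz": 0, "grip": 50},
  {"x": 9, "y": 146, "z": -40, "wx": 0, "wy": 0, "wz": 0, "grip": 50},
  {"x": 10, "y": 180, "z": -70, "wx": 0, "wy": 0, "wz": 0, "grip": 50},
  {"x": 10, "y": 194, "z": -110, "wx": 0, "wy": 0, "wz": 0, "grip": 50},
])

```text
time: 4.0
tcp_pos: [0.4608, 0.3299, 0.1143]
eef_rot: [-1.109, 1.341, -1.336]
contact_force: [0.4, 0.2, -0.3]
gripper_width: 0.574
```

Emit:
arm_command([
  {"x": 0, "y": 0, "z": -40, "wx": 0, "wy": 0, "wz": 0, "grip": 50},
  {"x": 0, "y": 0, "z": -60, "wx": 0, "wy": 0, "wz": 0, "grip": 50},
  {"x": 0, "y": 0, "z": -60, "wx": 0, "wy": 0, "wz": 0, "grip": 50},
])

```text
time: 4.3
tcp_pos: [0.4585, 0.3286, 0.0498]
eef_rot: [-1.118, 1.343, -1.337]
contact_force: [0.3, -0.3, -0.3]
gripper_width: 0.568
```

```bash
python3 - <<'E'
from h import *
o=st()
s=snap('top','top3'); print(blades(s))
c=s['frame'][140:270,80:240]; cv2.imwrite('pics/top3c.png',cv2.resize(c,None,fx=4,fy=4,interpolation=cv2.INTER_CUBIC))
s=snap('scene','sc3')
c=s['frame'][100:230,220:400]; cv2.imwrite('pics/sc3c.png',cv2.resize(c,None,fx=4,fy=4,interpolation=cv2.INTER_CUBIC))
E
```

```text
t 4.3 tcp [0.4585 0.3286 0.0498] rot [-1.1178  1.3432 -1.3368] F [ 0.2758 -0.3141 -0.3111] T [ 0.0058 -0.0115 -0.0217] g 0.568
[[595.6, 453.6, 88.9, 21.5, 61.9, 215]]
```

View pics/sc3c.png

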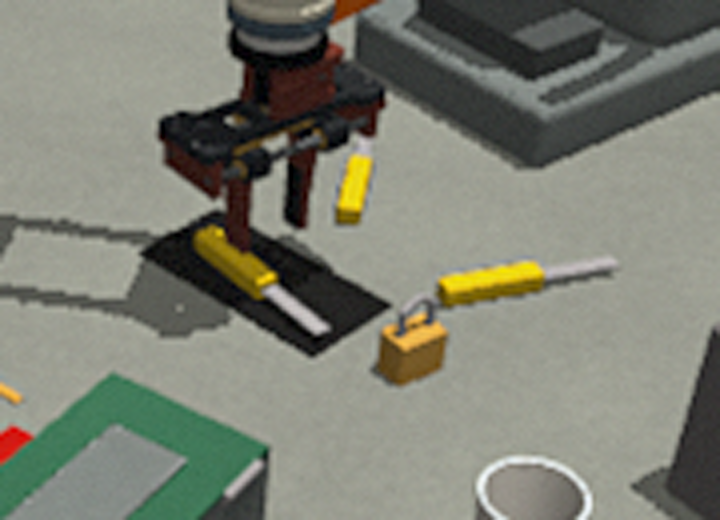

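View pics/top3c.png

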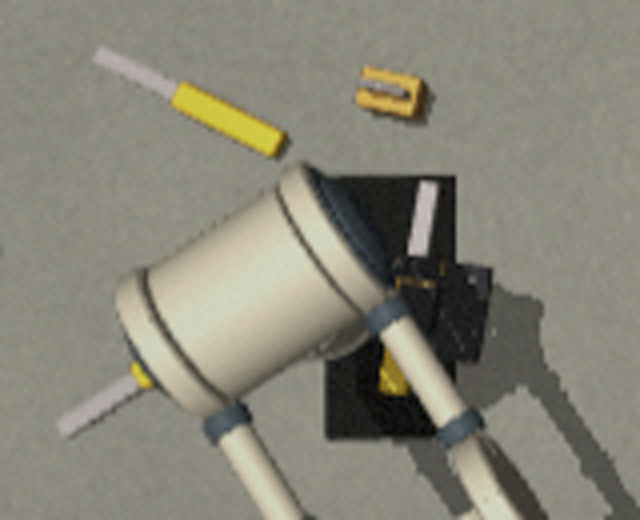

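Emit:
arm_command([
  {"x": 2, "y": -9.5, "z": 0, "wx": 0, "wy": 0, "wz": 0, "grip": 50},
  {"x": 2, "y": -9.5, "z": -15, "wx": 0, "wy": 0, "wz": 0, "grip": 50},
  {"x": 2, "y": -9.5, "z": -30, "wx": 0, "wy": 0, "wz": 0, "grip": 50},
  {"x": 2, "y": -9.5, "z": -41, "wx": 0, "wy": 0, "wz": 0, "grip": 50},
  {"x": 2, "y": -9.5, "z": -41, "wx": 0, "wy": 0, "wz": 0, "grip": 50},
])

```text
time: 4.9
tcp_pos: [0.4614, 0.3193, 0.0108]
eef_rot: [-1.114, 1.343, -1.337]
contact_force: [0.1, -0.1, 0.3]
gripper_width: 0.567
```

```bash
python3 - <<'E'
from h import *
o=st(); M=R.from_rotvec(o['eef_rot']).as_matrix(); print(M)
s=snap('scene','sc4')
c=s['frame'][100:230,220:400]; cv2.imwrite('pics/sc4c.png',cv2.resize(c,None,fx=4,fy=4,interpolation=cv2.INTER_CUBIC))
E
```

```text
t 4.9 tcp [0.4614 0.3193 0.0108] rot [-1.114   1.3429 -1.3369] F [ 0.0773 -0.096   0.2602] T [0.0582 0.0045 0.0476] g 0.567
[[-0.1794  0.0011  0.9838]
 [-0.9838  0.0053 -0.1794]
 [-0.0054 -1.      0.0001]]
```

View pics/sc4c.png

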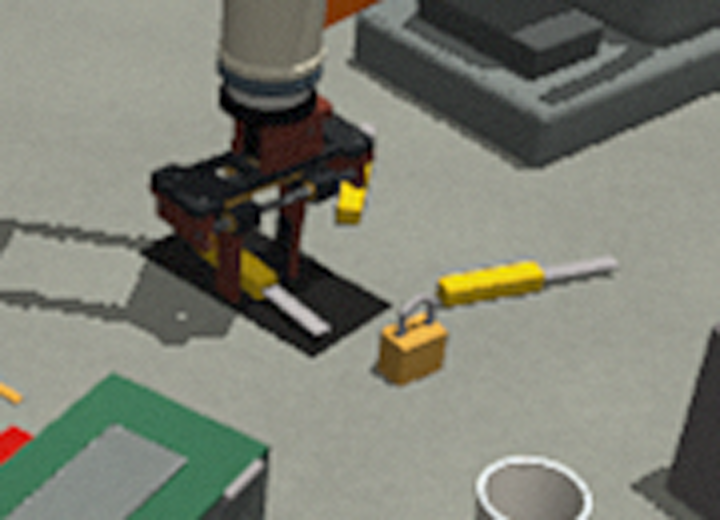

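The fingers straddle the handle. Going 3 mm lower and closing.

Emit:
arm_command([
  {"x": 0, "y": 0, "z": -3, "wx": 0, "wy": 0, "wz": 0, "grip": 40},
  {"x": 0, "y": 0, "z": -3, "wx": 0, "wy": 0, "wz": 0, "grip": 25},
  {"x": 0, "y": 0, "z": -3, "wx": 0, "wy": 0, "wz": 0, "grip": 0},
  {"x": 0, "y": 0, "z": -3, "wx": 0, "wy": 0, "wz": 0, "grip": 0},
  {"x": 0, "y": 0, "z": -3, "wx": 0, "wy": 0, "wz": 0, "grip": 0},
])

```text
time: 5.45
tcp_pos: [0.4622, 0.3199, 0.0095]
eef_rot: [-1.112, 1.342, -1.337]
contact_force: [0.6, 0.3, 0.9]
gripper_width: 0.246
```

Emit:
arm_command([
  {"x": 0, "y": 0, "z": 0, "wx": 0, "wy": 0, "wz": 0, "grip": 0},
  {"x": 0, "y": 0, "z": 0, "wx": 0, "wy": 0, "wz": 0, "grip": 0},
])

```text
time: 5.65
tcp_pos: [0.4623, 0.3199, 0.0096]
eef_rot: [-1.111, 1.342, -1.337]
contact_force: [0.0, 0.0, -1.3]
gripper_width: 0.245
```

Emit:
arm_command([
  {"x": 0, "y": 0, "z": 15, "wx": 0, "wy": 0, "wz": 0, "grip": 0},
  {"x": 0, "y": 0, "z": 50, "wx": 0, "wy": 0, "wz": 0, "grip": 0},
  {"x": 0, "y": 0, "z": 95, "wx": 0, "wy": 0, "wz": 0, "grip": 0},
  {"x": 0, "y": 0, "z": 130, "wx": 0, "wy": 0, "wz": 0, "grip": 0},
  {"x": 0, "y": 0, "z": 130, "wx": 0, "wy": 0, "wz": 0, "grip": 0},
])

```text
time: 6.15
tcp_pos: [0.4648, 0.3214, 0.1481]
eef_rot: [-1.099, 1.338, -1.336]
contact_force: [-0.1, -0.1, -0.0]
gripper_width: 0.25
```

Emit:
arm_command([
  {"x": -10, "y": -40, "z": 0, "wx": 0, "wy": 0, "wz": 4, "grip": 0},
  {"x": -20, "y": -85, "z": 0, "wx": 0, "wy": 0, "wz": 8, "grip": 0},
  {"x": -30, "y": -130, "z": 0, "wx": 0, "wy": 0, "wz": 12, "grip": 0},
  {"x": -40, "y": -175, "z": 0, "wx": 0, "wy": 0, "wz": 16, "grip": 0},
  {"x": -48, "y": -220, "z": 0, "wx": 0, "wy": 0, "wz": 18.6, "grip": 0},
])

```text
time: 6.65
tcp_pos: [0.4157, 0.0999, 0.1479]
eef_rot: [-1.257, 1.1, -1.093]
contact_force: [0.2, -0.9, 0.4]
gripper_width: 0.249
```

Emit:
arm_command([
  {"x": 0, "y": -45, "z": 0, "wx": 0, "wy": 0, "wz": 0, "grip": 0},
  {"x": 0, "y": -90, "z": 0, "wx": 0, "wy": 0, "wz": 0, "grip": 0},
  {"x": 0, "y": -130, "z": 0, "wx": 0, "wy": 0, "wz": 0, "grip": 0},
  {"x": 0, "y": -160, "z": 0, "wx": 0, "wy": 0, "wz": 0, "grip": 0},
  {"x": 0, "y": -160, "z": 0, "wx": 0, "wy": 0, "wz": 0, "grip": 0},
])

```text
time: 7.15
tcp_pos: [0.4151, -0.063, 0.1476]
eef_rot: [-1.256, 1.104, -1.097]
contact_force: [-0.9, 0.9, -0.0]
gripper_width: 0.251
```

```bash
python3 - <<'E'
from h import *
o=st(); M=R.from_rotvec(o['eef_rot']).as_matrix(); print(M)
s=snap('scene','sc5')
c=s['frame'][110:290,140:340]; cv2.imwrite('pics/sc5c.png',cv2.resize(c,None,fx=4,fy=3.3,interpolation=cv2.INTER_CUBIC))
print(marks(s,'blade_tip'))
s=snap('top','top5'); print(marks(s,'blade_tip'))
c=s['frame'][120:300,200:400]; cv2.imwrite('pics/top5c.png',cv2.resize(c,None,fx=4,fy=3.3,interpolation=cv2.INTER_CUBIC))
E
```

```text
t 7.15 tcp [ 0.4151 -0.063   0.1476] rot [-1.2558  1.1038 -1.0971] F [-0.8701  0.9184 -0.0392] T [-0.0262  0.0141 -0.0069] g 0.251
[[ 0.1425  0.0081  0.9898]
 [-0.9897  0.0155  0.1423]
 [-0.0142 -0.9998  0.0102]]
[([0.497, -0.05, 0.158], [200.0, 190.0], 0.82), ([0.367, 0.586, 0.014], [312.0, 130.0], 0.65), ([0.654, 0.56, 0.012], [374.0, 165.0], 0.51)]
[([0.649, 0.552, 0.007], [106.0, 154.0], 0.85), ([0.365, 0.587, 0.01], [95.0, 247.0], 0.64), ([0.496, -0.052, 0.151], [310.0, 195.0], 0.47)]
```

View pics/sc5c.png

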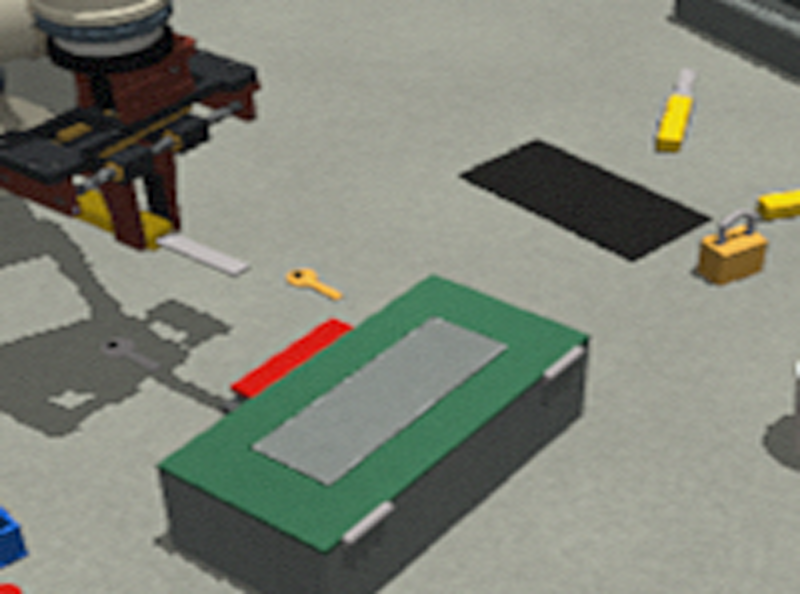

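View pics/top5c.png

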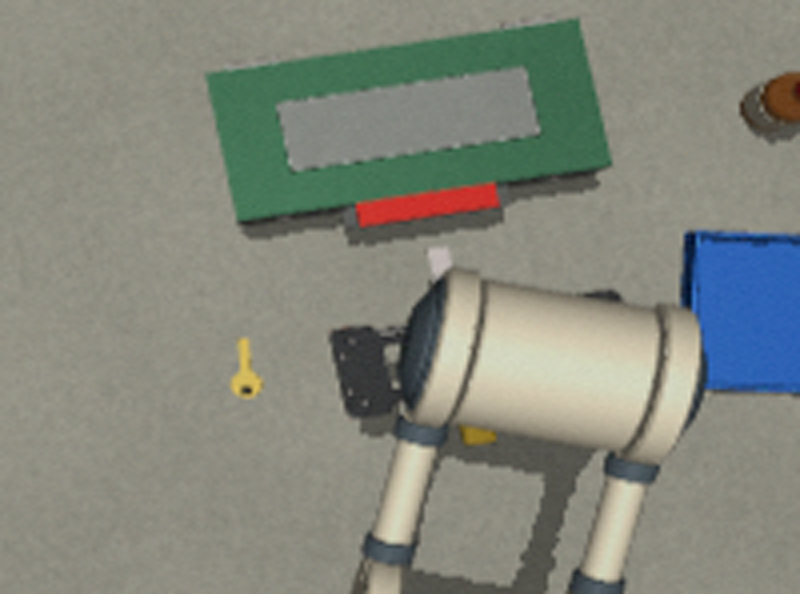

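```bash
python3 - <<'E'
from h import *
def tri(sa,a,sb,b):
    o1,d1=ray(sa,*a); o2,d2=ray(sb,*b)
    A=np.stack([d1,-d2],1); t=np.linalg.lstsq(A,o2-o1,rcond=None)[0]
    p,q=o1+d1*t[0],o2+d2*t[1]; return (p+q)/2,np.linalg.norm(p-q)
o=observe(); M=R.from_rotvec(o['eef_rot']).as_matrix(); T=np.array(o['tcp_pos'])
ss={}
for n in ['scene','top']:
    s=snap(n); ss[n]=s
    tip=T+M@np.array([0,-.0044,.0823])
    print(n,[proj(s,tip+M@np.array([e,0,0])).round(1).tolist() for e in(-.007,0,.007)])
    h=s['frame']; p=proj(s,tip).astype(int)
    c=h[p[1]-12:p[1]+12,p[0]-16:p[0]+16]; cv2.imwrite(f'pics/tip_{n}.png',cv2.resize(c,None,fx=16,fy=16,interpolation=cv2.INTER_NEAREST)); print('crop origin',p-[16,12])
E
```

```text
scene [[203.2, 189.3], [201.4, 190.7], [199.5, 192.2]]
crop origin [185 178]
top [[305.9, 195.3], [308.4, 194.9], [311.0, 194.4]]
crop origin [292 182]
```

View pics/tip_scene.png

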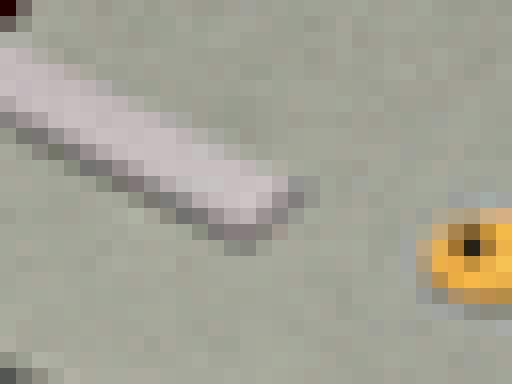

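View pics/tip_top.png

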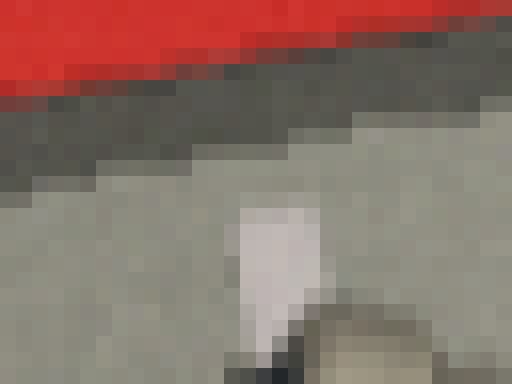

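Emit:
arm_command([
  {"x": 0, "y": -1, "z": -25, "wx": 0, "wy": 0, "wz": 0, "grip": 0},
  {"x": 0, "y": -1, "z": -50, "wx": 0, "wy": 0, "wz": 0, "grip": 0},
  {"x": 0, "y": -1, "z": -67, "wx": 0, "wy": 0, "wz": 0, "grip": 0},
  {"x": 0, "y": -1, "z": -72, "wx": 0, "wy": 0, "wz": 0, "grip": 0},
  {"x": 0, "y": -1, "z": -72, "wx": 0, "wy": 0, "wz": 0, "grip": 0},
])

```text
time: 7.95
tcp_pos: [0.4154, -0.0592, 0.0753]
eef_rot: [-1.258, 1.099, -1.089]
contact_force: [-0.3, 0.2, 0.1]
gripper_width: 0.243
```

```bash
python3 - <<'E'
from h import *
o=st(); M=R.from_rotvec(o['eef_rot']).as_matrix(); T=np.array(o['tcp_pos'])
print(M[:,2], 'tip',T+M@np.array([0,-.0044,.0823]))
for n in ['scene','top']:
    s=snap(n)
    tip=T+M@np.array([0,-.0044,.0823]); print([m for m in marks(s,'blade_tip')][:3])
    p=proj(s,tip); print(n,p); p=p.astype(int)
    c=s['frame'][p[1]-12:p[1]+12,p[0]-16:p[0]+16]; cv2.imwrite(f'pics/tipb_{n}.png',cv2.resize(c,None,fx=16,fy=16,interpolation=cv2.INTER_NEAREST)); print('crop origin',p-[16,12])
E
```

```text
t 7.95 tcp [ 0.4154 -0.0592  0.0753] rot [-1.2583  1.0991 -1.0895] F [-0.3142  0.2327  0.1147] T [ 0.0302  0.0519 -0.0237] g 0.243
[0.9886 0.1503 0.0098] tip [ 0.4967 -0.0469  0.0805]
[([0.494, -0.047, 0.086], [203.0, 210.0], 0.75), ([0.366, 0.584, 0.013], [311.0, 130.0], 0.62), ([0.655, 0.558, 0.01], [374.0, 165.0], 0.6)]
scene [203.4268 211.8899]
crop origin [187 199]
[([0.649, 0.554, 0.007], [105.0, 153.0], 0.83), ([0.623, -0.32, -0.001], [392.0, 153.0], 0.69), ([0.365, 0.588, 0.013], [94.0, 247.0], 0.56)]
top [305.9932 196.2264]
crop origin [289 184]
```

View pics/tipb_scene.png

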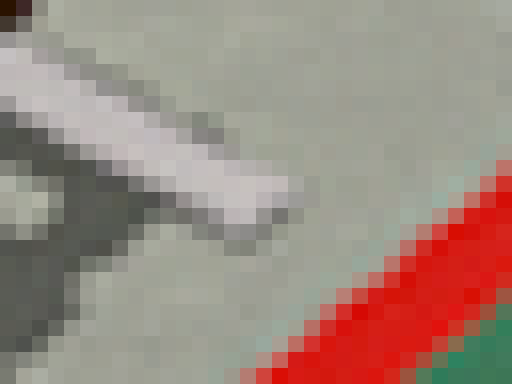

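View pics/tipb_top.png

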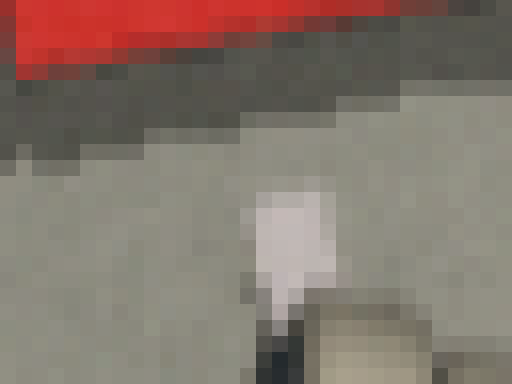

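Emit:
arm_command([
  {"x": 8, "y": -5, "z": 0.5, "wx": 0, "wy": 0, "wz": 0, "grip": 0},
  {"x": 18, "y": -5, "z": 0.5, "wx": 0, "wy": 0, "wz": 0, "grip": 0},
  {"x": 25, "y": -4, "z": 0.5, "wx": 0, "wy": 0, "wz": 0, "grip": 0},
  {"x": 30, "y": -3, "z": 0.5, "wx": 0, "wy": 0, "wz": 0, "grip": 0},
  {"x": 35, "y": -3, "z": 0.5, "wx": 0, "wy": 0, "wz": 0, "grip": 0},
])

```text
time: 8.65
tcp_pos: [0.4519, -0.0628, 0.0775]
eef_rot: [-1.257, 1.097, -1.092]
contact_force: [1.0, 0.0, -0.5]
gripper_width: 0.25
```

Emit:
arm_command([
  {"x": 2, "y": 0, "z": -1, "wx": 0, "wy": 0, "wz": 0, "grip": 0},
  {"x": 5, "y": 1, "z": -1, "wx": 0, "wy": 0, "wz": 0, "grip": 0},
  {"x": 8, "y": 1, "z": -1, "wx": 0, "wy": 0, "wz": 0, "grip": 0},
  {"x": 9, "y": 1, "z": -1, "wx": 0, "wy": 0, "wz": 0, "grip": 0},
])

```text
time: 9.05
tcp_pos: [0.4611, -0.0618, 0.0765]
eef_rot: [-1.257, 1.097, -1.092]
contact_force: [-0.5, 0.2, -0.3]
gripper_width: 0.246
```

```bash
python3 - <<'E'
from h import *
o=st(); M=R.from_rotvec(o['eef_rot']).as_matrix(); T=np.array(o['tcp_pos'])
print(M[:,2], 'tip',T+M@np.array([0,-.0044,.0823]))
s=snap('top','top6')
c=s['frame'][160:220,265:345]; cv2.imwrite('pics/top6c.png',cv2.resize(c,None,fx=9,fy=9,interpolation=cv2.INTER_CUBIC))
E
```

```text
t 9.05 tcp [ 0.4611 -0.0618  0.0765] rot [-1.2567  1.0971 -1.0919] F [-0.4644  0.2016 -0.3416] T [-0.011  -0.0236 -0.015 ] g 0.246
[0.9886 0.1498 0.0126] tip [ 0.5424 -0.0495  0.0819]
```

View pics/top6c.png

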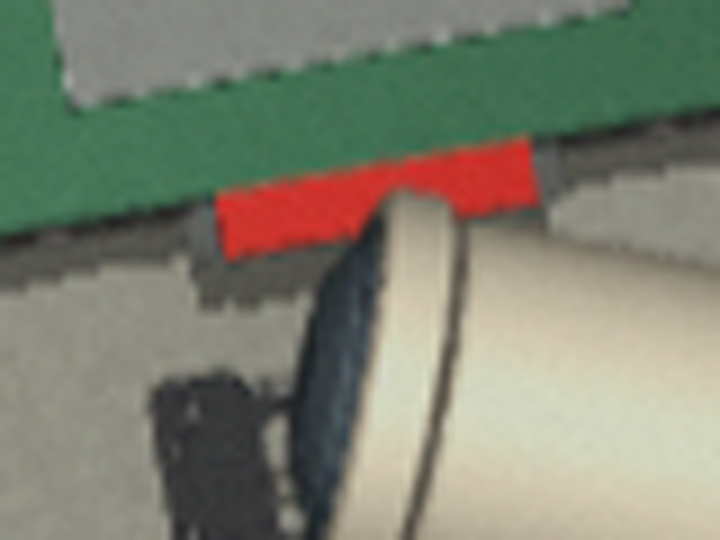

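Emit:
arm_command([
  {"x": 0, "y": 0, "z": 3, "wx": 0, "wy": 0, "wz": 0, "grip": 0},
  {"x": 0, "y": 0, "z": 8, "wx": 0, "wy": 0, "wz": 0, "grip": 0},
  {"x": 1, "y": 0, "z": 14, "wx": 0, "wy": 0, "wz": 0, "grip": 0},
  {"x": 2, "y": 0, "z": 21, "wx": 0, "wy": 0, "wz": 0, "grip": 0},
  {"x": 3, "y": 0, "z": 29, "wx": 0, "wy": 0, "wz": 0, "grip": 0},
])

```text
time: 9.6
tcp_pos: [0.4638, -0.0617, 0.1058]
eef_rot: [-1.257, 1.098, -1.091]
contact_force: [-1.1, 0.5, -3.8]
gripper_width: 0.249
```

```bash
python3 - <<'E'
from h import *
o=st(); M=R.from_rotvec(o['eef_rot']).as_matrix(); T=np.array(o['tcp_pos'])
print(M[:,2], 'tip',T+M@np.array([0,-.0044,.0823]))
s=snap('scene','sc7')
c=s['frame'][130:310,140:320]; cv2.imwrite('pics/sc7c.png',cv2.resize(c,None,fx=3.3,fy=3.3,interpolation=cv2.INTER_CUBIC))
E
```

```text
t 9.6 tcp [ 0.4638 -0.0617  0.1058] rot [-1.2572  1.098  -1.0911] F [-1.1226  0.453  -3.7544] T [0.1171 0.3426 0.0499] g 0.249
[0.9887 0.1497 0.0116] tip [ 0.5451 -0.0494  0.1112]
```

View pics/sc7c.png

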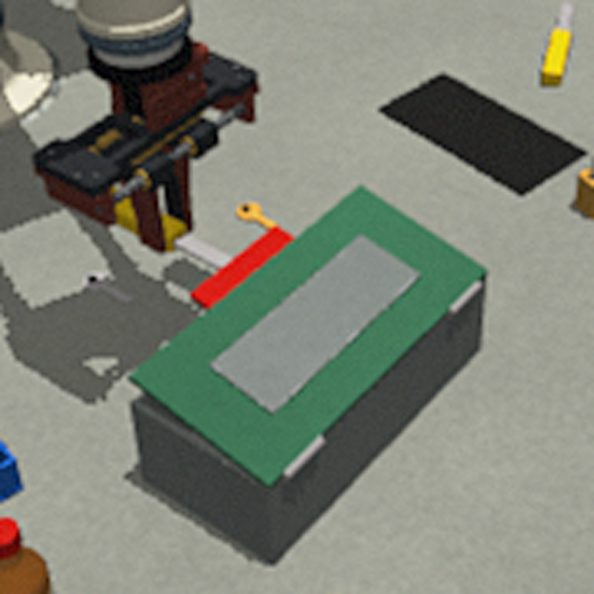

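Emit:
arm_command([
  {"x": 2.6, "y": 0.3, "z": 10.5, "wx": 0, "wy": 0, "wz": 0, "grip": 0},
  {"x": 6, "y": 0.8, "z": 21, "wx": 0, "wy": 0, "wz": 0, "grip": 0},
  {"x": 10, "y": 1.5, "z": 31, "wx": 0, "wy": 0, "wz": 0, "grip": 0},
  {"x": 15, "y": 2.2, "z": 40.5, "wx": 0, "wy": 0, "wz": 0, "grip": 0},
  {"x": 20.5, "y": 3, "z": 49.5, "wx": 0, "wy": 0, "wz": 0, "grip": 0},
])

```text
time: 10.15
tcp_pos: [0.4857, -0.0588, 0.1582]
eef_rot: [-1.256, 1.095, -1.093]
contact_force: [1.1, 0.0, -4.1]
gripper_width: 0.249
```

```bash
python3 - <<'E'
from h import *
o=st(); M=R.from_rotvec(o['eef_rot']).as_matrix(); T=np.array(o['tcp_pos'])
print(M[:,2], 'tip',T+M@np.array([0,-.0044,.0823]))
s=snap('scene','sc8')
c=s['frame'][130:310,140:320]; cv2.imwrite('pics/sc8c.png',cv2.resize(c,None,fx=3.3,fy=3.3,interpolation=cv2.INTER_CUBIC))
E
```

```text
t 10.15 tcp [ 0.4857 -0.0588  0.1582] rot [-1.2556  1.0953 -1.0933] F [ 1.1362  0.007  -4.0613] T [-0.0473  0.3365  0.0349] g 0.249
[0.9886 0.1498 0.0146] tip [ 0.567  -0.0466  0.1638]
```

View pics/sc8c.png

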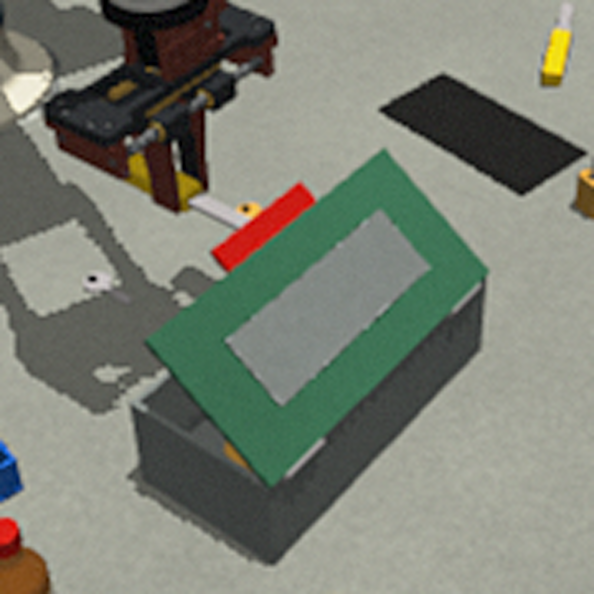

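Emit:
arm_command([
  {"x": 6.7, "y": 1, "z": 8.6, "wx": 0, "wy": 0, "wz": 0, "grip": 0},
  {"x": 14, "y": 2, "z": 16.5, "wx": 0, "wy": 0, "wz": 0, "grip": 0},
  {"x": 22, "y": 3.2, "z": 24, "wx": 0, "wy": 0, "wz": 0, "grip": 0},
  {"x": 30.5, "y": 4.5, "z": 30.5, "wx": 0, "wy": 0, "wz": 0, "grip": 0},
  {"x": 39.5, "y": 5.7, "z": 36.5, "wx": 0, "wy": 0, "wz": 0, "grip": 0},
])

```text
time: 10.7
tcp_pos: [0.5265, -0.0531, 0.1965]
eef_rot: [-1.255, 1.094, -1.094]
contact_force: [-1.4, 0.3, -3.4]
gripper_width: 0.248
```

```bash
cat >> h.py <<'E'
def tipinfo():
    o=st(); M=R.from_rotvec(o['eef_rot']).as_matrix(); T=np.array(o['tcp_pos'])*1000
    t=T+M@np.array([0,-4.4,82.3]); a=np.radians(8.3)
    d=t[:2]-[611.5,-38.5]; cx=d@[np.cos(a),np.sin(a)]; cy=d@[-np.sin(a),np.cos(a)]
    H=65-cx; Z=t[2]+1.5-85; print('tool z',M[:,2],'tip case',cx,cy,t[2],'theta',np.arctan2(Z,H),'r',np.hypot(Z,H))
def crop(s,name,r0,r1,c0,c1,f): cv2.imwrite('pics/'+name+'.png',cv2.resize(s['frame'][r0:r1,c0:c1],None,fx=f,fy=f,interpolation=cv2.INTER_CUBIC))
E
python3 - <<'E'
from h import *
tipinfo(); s=snap('scene','sc9'); crop(s,'sc9c',130,310,140,320,3.3)
E
```

```text
t 10.7 tcp [ 0.5265 -0.0531  0.1965] rot [-1.2547  1.0938 -1.0943] F [-1.3697  0.2843 -3.3992] T [0.0122 0.4494 0.0588] g 0.248
tool z [0.9886 0.1499 0.0163] tip case -3.965614457661133 -1.7379527797802994 202.25825464356132 theta 1.044671920563056 r 137.3309106629229
```

View pics/sc9c.png

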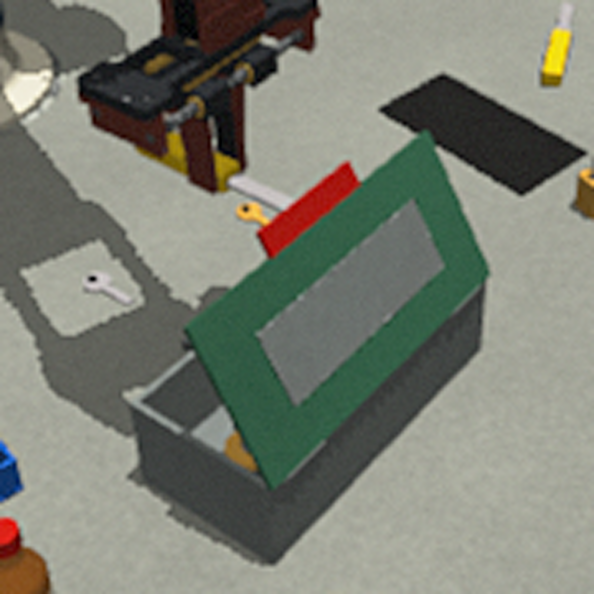

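Emit:
arm_command([
  {"x": 8.3, "y": 1.2, "z": 4.5, "wx": 0, "wy": 0, "wz": 0, "grip": 0},
  {"x": 17, "y": 2.5, "z": 8, "wx": 0, "wy": 0, "wz": 0, "grip": 0},
  {"x": 26, "y": 3.8, "z": 10.5, "wx": 0, "wy": 0, "wz": 0, "grip": 0},
  {"x": 35, "y": 5.1, "z": 13, "wx": 0, "wy": 0, "wz": 0, "grip": 0},
  {"x": 44.5, "y": 6.5, "z": 14.5, "wx": 0, "wy": 0, "wz": 0, "grip": 0},
])

```text
time: 11.25
tcp_pos: [0.5731, -0.0464, 0.2125]
eef_rot: [-1.253, 1.091, -1.096]
contact_force: [-1.5, -0.3, 0.5]
gripper_width: 0.247
```

```bash
python3 - <<'E'
from h import *
tipinfo(); s=snap('scene','sc10'); crop(s,'sc10c',130,310,140,320,3.3)
E
```

```text
t 11.25 tcp [ 0.5731 -0.0464  0.2125] rot [-1.2529  1.0913 -1.0959] F [-1.4935 -0.2873  0.4877] T [ 0.0276  0.3049 -0.0057] g 0.247
tool z [0.9885 0.15   0.0193] tip case 43.06608695498203 -1.840221670817702 218.50554923602655 theta 1.409736815358175 r 136.77571007305207
```

View pics/sc10c.png

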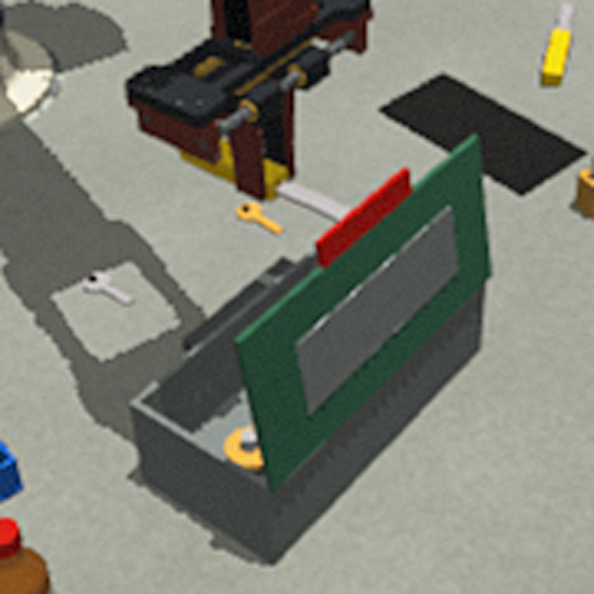

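Emit:
arm_command([
  {"x": 5, "y": 0.7, "z": 0, "wx": 0, "wy": 0, "wz": 0, "grip": 0},
  {"x": 9, "y": 1.3, "z": 0, "wx": 0, "wy": 0, "wz": 0, "grip": 0},
  {"x": 12, "y": 1.8, "z": 0, "wx": 0, "wy": 0, "wz": 0, "grip": 0},
  {"x": 14, "y": 2, "z": 0, "wx": 0, "wy": 0, "wz": 0, "grip": 0},
])

```text
time: 11.7
tcp_pos: [0.5861, -0.0446, 0.212]
eef_rot: [-1.257, 1.095, -1.094]
contact_force: [-15.2, -2.3, 2.4]
gripper_width: 0.25
```

```bash
python3 - <<'E'
from h import *
tipinfo()
E
```

```text
t 11.7 tcp [ 0.5861 -0.0446  0.212 ] rot [-1.2566  1.0952 -1.0938] F [-15.2317  -2.2863   2.3876] T [-0.3436  2.4702  0.0011] g 0.25
tool z [0.9886 0.1496 0.0141] tip case 56.241915960562956 -1.9708284482134675 217.51836526985508 theta 1.5055392373914744 r 134.30423025968372
```

Emit:
arm_command([
  {"x": -15, "y": -2, "z": 0, "wx": 0, "wy": 0, "wz": 0, "grip": 0},
  {"x": -40, "y": -6, "z": 0, "wx": 0, "wy": 0, "wz": 0, "grip": 0},
  {"x": -75, "y": -10, "z": 0, "wx": 0, "wy": 0, "wz": 0, "grip": 0},
  {"x": -110, "y": -10, "z": 0, "wx": 0, "wy": 0, "wz": -3, "grip": 0},
  {"x": -130, "y": 10, "z": 0, "wx": 0, "wy": 0, "wz": -7, "grip": 0},
])

```text
time: 12.2
tcp_pos: [0.4547, -0.0358, 0.2121]
eef_rot: [-1.2, 1.187, -1.19]
contact_force: [0.2, 0.7, -0.5]
gripper_width: 0.25
```

Emit:
arm_command([
  {"x": 0, "y": 40, "z": 0, "wx": 0, "wy": 0, "wz": 0, "grip": 0},
  {"x": 0, "y": 85, "z": 0, "wx": 0, "wy": 0, "wz": 0, "grip": 0},
  {"x": 0, "y": 130, "z": 0, "wx": 0, "wy": 0, "wz": 0, "grip": 0},
  {"x": 0, "y": 170, "z": 0, "wx": 0, "wy": 0, "wz": 0, "grip": 0},
  {"x": 0, "y": 190, "z": 0, "wx": 0, "wy": 0, "wz": 0, "grip": 0},
])

```text
time: 12.7
tcp_pos: [0.4545, 0.1573, 0.2121]
eef_rot: [-1.199, 1.185, -1.187]
contact_force: [0.2, -1.0, -0.4]
gripper_width: 0.25
```

```bash
python3 - <<'E'
from h import *
tipinfo(); s=snap('scene','sc11')
print('mat',marks(s,'mat')[:1],'cap',marks(s,'cap'))
s=snap('top','top11'); print('mat',marks(s,'mat')[:1],'cap',marks(s,'cap'))
m=masks_of('mat',s); print(m[0]['conf'],np.round(rect(plane(s,np.array(m[0]['region']),.004)[0]),1))
crop(s,'top11b',80,260,140,440,2.6)
print('tray',np.round(trayp(s),1))
s=cv2.imread('pics/sc11.png'); cv2.imwrite('pics/sc11c.png',cv2.resize(s[110:310,140:380],None,fx=3,fy=3,interpolation=cv2.INTER_CUBIC))
E
```

```text
t 12.7 tcp [0.4545 0.1573 0.2121] rot [-1.1994  1.1852 -1.1874] F [ 0.1941 -0.9817 -0.3632] T [-0.0679  0.0005 -0.0435] g 0.25
tool z [0.9995 0.0257 0.016 ] tip case -45.50834531846315 206.59139793620747 217.80693921964712 theta 0.882304088416553 r 173.92656009814797
mat [([0.454, 0.331, 0.005], [284.0, 169.0], 0.66)] cap [([0.53, -0.054, 0.082], [209.0, 219.0], 0.52), ([0.611, -0.039, -0.0], [236.0, 254.0], 0.45)]
mat [([0.447, 0.337, 0.0], [178.0, 218.0], 0.95)] cap [([0.606, -0.007, 0.036], [290.0, 160.0], 0.53), ([0.6, 0.041, 0.035], [274.0, 163.0], 0.38)]
0.87 [452.4 338.2 199.5  97.7  -1.1]
tray [ 436.3 -324.4  177.   139.2   85.4]
```

View pics/top11b.png

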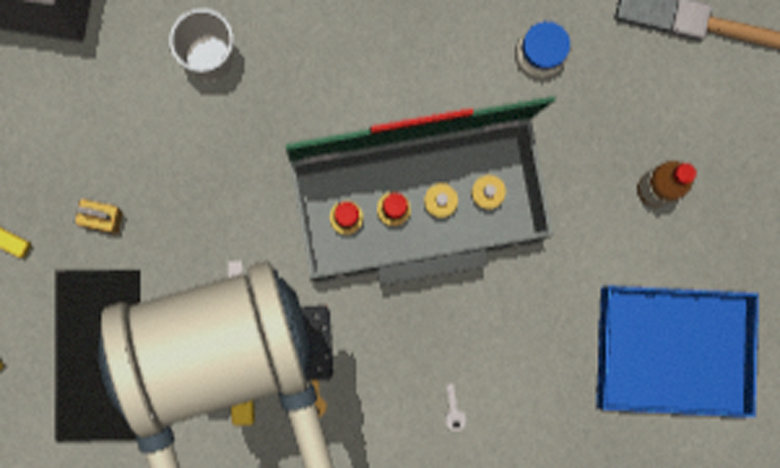

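View pics/sc11c.png

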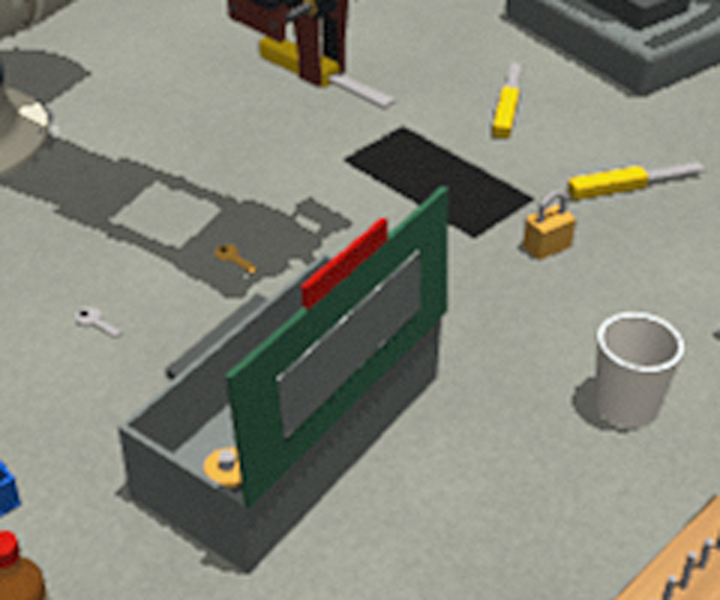

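Emit:
arm_command([
  {"x": -2, "y": 45, "z": 0, "wx": 0, "wy": 0.9, "wz": 0, "grip": 0},
  {"x": -4, "y": 90, "z": 0, "wx": 0, "wy": 0.9, "wz": -1, "grip": 0},
  {"x": -7, "y": 135, "z": -20, "wx": 0, "wy": 0.9, "wz": -2, "grip": 0},
  {"x": -7, "y": 170, "z": -40, "wx": 0, "wy": 0.9, "wz": -2, "grip": 0},
  {"x": -7, "y": 178, "z": -60, "wx": 0, "wy": 0.9, "wz": -2, "grip": 0},
])

```text
time: 13.55
tcp_pos: [0.4479, 0.3333, 0.1511]
eef_rot: [-1.194, 1.225, -1.208]
contact_force: [-0.1, -0.4, -0.5]
gripper_width: 0.25
```

Emit:
arm_command([
  {"x": 0, "y": 0, "z": -40, "wx": 0, "wy": 0, "wz": 0, "grip": 0},
  {"x": 0, "y": 0, "z": -80, "wx": 0, "wy": 0, "wz": 0, "grip": 0},
  {"x": 0, "y": 0, "z": -110, "wx": 0, "wy": 0, "wz": 0, "grip": 0},
  {"x": 0, "y": 0, "z": -120, "wx": 0, "wy": 0, "wz": 0, "grip": 0},
  {"x": 0, "y": 0, "z": -120, "wx": 0, "wy": 0, "wz": 0, "grip": 0},
])

```text
time: 14.05
tcp_pos: [0.4475, 0.332, 0.0297]
eef_rot: [-1.196, 1.227, -1.209]
contact_force: [0.0, 0.3, -0.3]
gripper_width: 0.245
```

```bash
python3 - <<'E'
from h import *
tipinfo(); s=snap('scene'); crop(s,'sc12c',110,230,220,380,5)
E
```

```text
t 14.05 tcp [0.4475 0.332  0.0297] rot [-1.1964  1.2267 -1.2092] F [ 0.038   0.2535 -0.3134] T [ 0.0134 -0.0383  0.0035] g 0.245
tool z [ 0.9999 -0.0135 -0.003 ] tip case -27.506671046625222 377.2952635554312 33.90017719238552 theta -0.49216757636958963 r 104.96488274978105
```

View pics/sc12c.png

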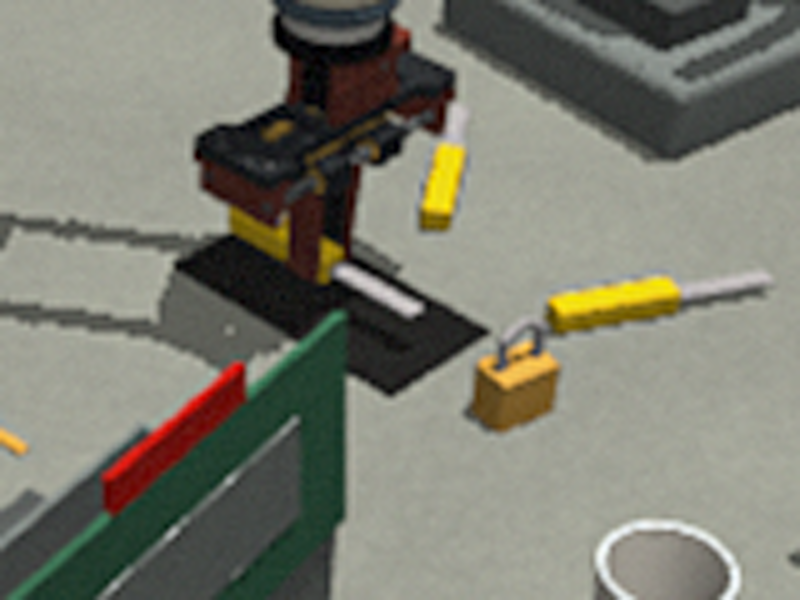

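Emit:
arm_command([
  {"x": 0, "y": 4, "z": -8, "wx": 0, "wy": 0, "wz": 0, "grip": 0},
  {"x": 0, "y": 4, "z": -15, "wx": 0, "wy": 0, "wz": 0, "grip": 0},
  {"x": 0, "y": 4, "z": -19, "wx": 0, "wy": 0, "wz": 0, "grip": 0},
  {"x": 0, "y": 4, "z": -19, "wx": 0, "wy": 0, "wz": 0, "grip": 0},
])

```text
time: 14.5
tcp_pos: [0.4482, 0.3367, 0.0123]
eef_rot: [-1.194, 1.226, -1.209]
contact_force: [-0.2, 0.6, -1.3]
gripper_width: 0.243
```

Emit:
arm_command([
  {"x": 0, "y": 0, "z": -2, "wx": 0, "wy": 0, "wz": 0, "grip": 0},
  {"x": 0, "y": 0, "z": -3, "wx": 0, "wy": 0, "wz": 0, "grip": 0},
  {"x": 0, "y": 0, "z": -3, "wx": 0, "wy": 0, "wz": 0, "grip": 0},
])

```text
time: 14.8
tcp_pos: [0.4483, 0.3368, 0.0096]
eef_rot: [-1.194, 1.225, -1.209]
contact_force: [-1.0, 0.5, 1.1]
gripper_width: 0.247
```

Emit:
arm_command([
  {"x": 0, "y": 0, "z": 0, "wx": 0, "wy": 0, "wz": 0, "grip": 30},
  {"x": 0, "y": 0, "z": 0, "wx": 0, "wy": 0, "wz": 0, "grip": 44},
  {"x": 0, "y": 0, "z": 5, "wx": 0, "wy": 0, "wz": 0, "grip": 44},
  {"x": 0, "y": 0, "z": 30, "wx": 0, "wy": 0, "wz": 0, "grip": 44},
  {"x": 0, "y": 0, "z": 80, "wx": 0, "wy": 0, "wz": 0, "grip": 44},
])

```text
time: 15.3
tcp_pos: [0.4459, 0.3352, 0.086]
eef_rot: [-1.203, 1.229, -1.209]
contact_force: [1.0, 0.6, -0.6]
gripper_width: 0.499
```

Emit:
arm_command([
  {"x": 0, "y": 0, "z": 50, "wx": 0, "wy": 0, "wz": 0, "grip": 44},
  {"x": 0, "y": -20, "z": 90, "wx": 0, "wy": 0, "wz": 0, "grip": 44},
  {"x": 10, "y": -65, "z": 95, "wx": 0, "wy": 0, "wz": 3, "grip": 44},
  {"x": 20, "y": -110, "z": 95, "wx": 0, "wy": 0, "wz": 6, "grip": 44},
  {"x": 30, "y": -155, "z": 95, "wx": 0, "wy": 0, "wz": 9, "grip": 44},
])

```text
time: 15.8
tcp_pos: [0.4762, 0.179, 0.1823]
eef_rot: [-1.274, 1.108, -1.091]
contact_force: [0.2, -1.1, 0.5]
gripper_width: 0.502
```

```bash
cat >> h.py <<'E'
def caps(s,z=0.070):
    h=hsv(s); m=cv2.inRange(h,(0,150,90),(8,255,255))|cv2.inRange(h,(172,150,90),(180,255,255))
    n,l,stt,ce=cv2.connectedComponentsWithStats(m); out=[]
    for i in range(1,n):
        if 15<stt[i,4]<400:
            p=atz(s,*ce[i],z); 
            if 0.3<p[0]<0.72 and -0.45<p[1]<0.12: out.append((p.round(4).tolist()[:2],ce[i].round(1).tolist(),stt[i,2:5].tolist()))
    return out
E
python3 - <<'E'
from h import *
tipinfo(); s=snap('top','top13'); print(blades(s)); print(caps(s)); crop(s,'top13b',100,270,140,440,2.6)
a=np.radians(8.3); c=np.array([np.cos(a),np.sin(a)]); d=np.array([-c[1],c[0]])
for y in (27.5,82.5): print('nominal',np.array([611.5,-38.5])+d*y)
print(np.round(trayp(s),1))
E
```

```text
t 15.8 tcp [0.4762 0.179  0.1823] rot [-1.2741  1.1085 -1.0914] F [ 0.1987 -1.0779  0.5103] T [ 0.0153 -0.0568  0.0452] g 0.502
tool z [ 0.9892  0.1466 -0.0058] tip case -20.11535749773033 234.8812122149248 186.2197180880892 theta 0.8788476192660449 r 133.40151635593563
[[595.6, 453.6, 88.9, 21.5, 61.9, 214], [426.6, 486.1, 89.9, 22.6, -57.9, 228], [404.3, 336.2, 65.4, 20.9, -1.0, 149]]
[([0.7016, -0.0441], [302.1, 125.9], [39, 9, 94]), ([0.6325, -0.3326], [403.3, 146.3], [8, 8, 50]), ([0.607, -0.0103], [291.6, 158.6], [10, 10, 68]), ([0.5989, 0.0436], [273.0, 162.0], [9, 9, 69])]
nominal [607.5302 -11.288 ]
nominal [599.5906  43.1359]
[ 436.3 -324.5  176.9  139.2   85.4]
```

View pics/top13b.png

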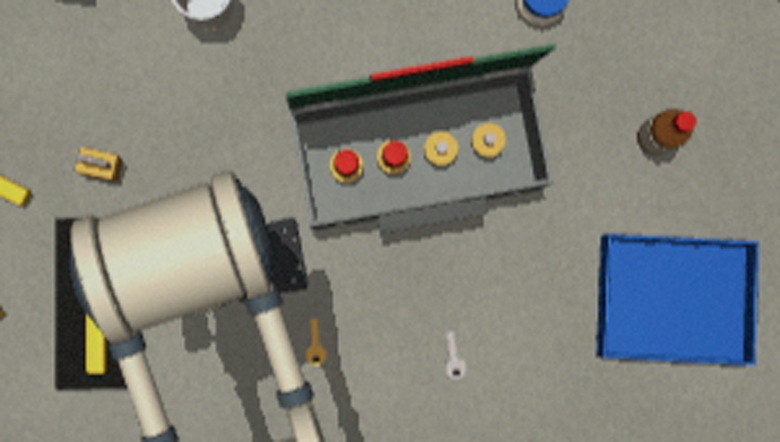

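Emit:
arm_command([
  {"x": 30, "y": -34, "z": 0, "wx": 0, "wy": 0, "wz": 0, "grip": 40},
  {"x": 60, "y": -68, "z": 0, "wx": 0, "wy": 0, "wz": 0, "grip": 40},
  {"x": 90, "y": -100, "z": 0, "wx": 0, "wy": 0, "wz": 0, "grip": 40},
  {"x": 115, "y": -127, "z": 0, "wx": 0, "wy": 0, "wz": 0, "grip": 40},
  {"x": 123, "y": -135.5, "z": 0, "wx": 0, "wy": 0, "wz": 0, "grip": 40},
])

```text
time: 16.35
tcp_pos: [0.6021, 0.0345, 0.1814]
eef_rot: [-1.276, 1.111, -1.1]
contact_force: [-0.2, 0.4, 0.8]
gripper_width: 0.456
```

Emit:
arm_command([
  {"x": 0, "y": 0, "z": -30, "wx": 0, "wy": 0, "wz": 0, "grip": 40},
  {"x": 0, "y": 0, "z": -60, "wx": 0, "wy": 0, "wz": 0, "grip": 40},
  {"x": 0, "y": 0, "z": -80, "wx": 0, "wy": 0, "wz": 0, "grip": 40},
  {"x": 0, "y": 0, "z": -80, "wx": 0, "wy": 0, "wz": 0, "grip": 40},
])

```text
time: 16.75
tcp_pos: [0.5998, 0.0354, 0.0977]
eef_rot: [-1.28, 1.116, -1.096]
contact_force: [0.2, -0.0, -0.0]
gripper_width: 0.457
```

```bash
python3 - <<'E'
from h import *
tipinfo(); s=snap('scene'); crop(s,'sc14c',90,290,140,360,3.4); s=snap('top'); crop(s,'top14c',80,240,220,400,4)
print(caps(s))
E
```

```text
t 16.75 tcp [0.5998 0.0354 0.0977] rot [-1.2803  1.116  -1.0957] F [ 0.1984 -0.0448 -0.0422] T [-0.0182  0.0217  0.0248] g 0.457
tool z [ 0.99    0.1407 -0.0135] tip case 81.47562983169738 74.435330776467 100.96400328451527 theta 2.3270812057116523 r 24.009118873308882
[([0.7081, -0.0892], [317.6, 123.1], [8, 3, 18]), ([0.6325, -0.3326], [403.3, 146.3], [8, 8, 50])]
```

View pics/sc14c.png

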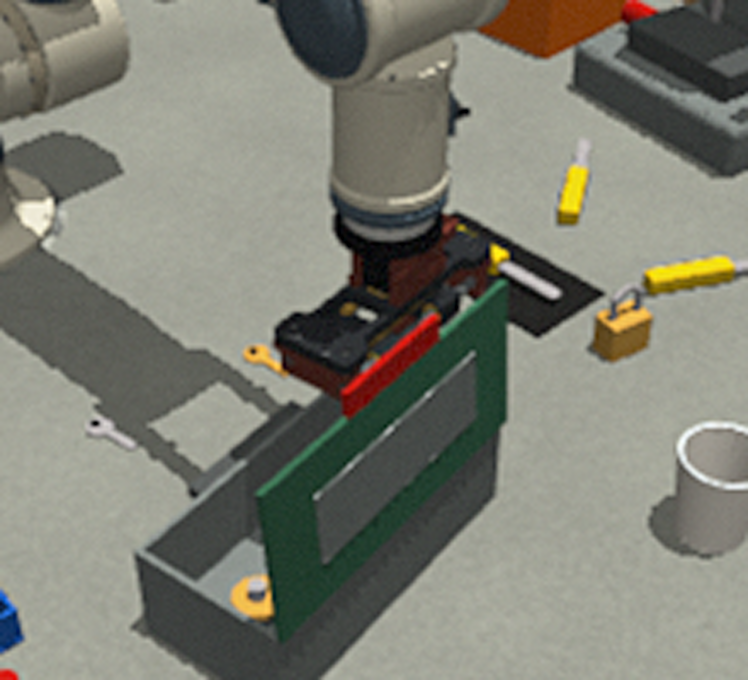

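View pics/top14c.png

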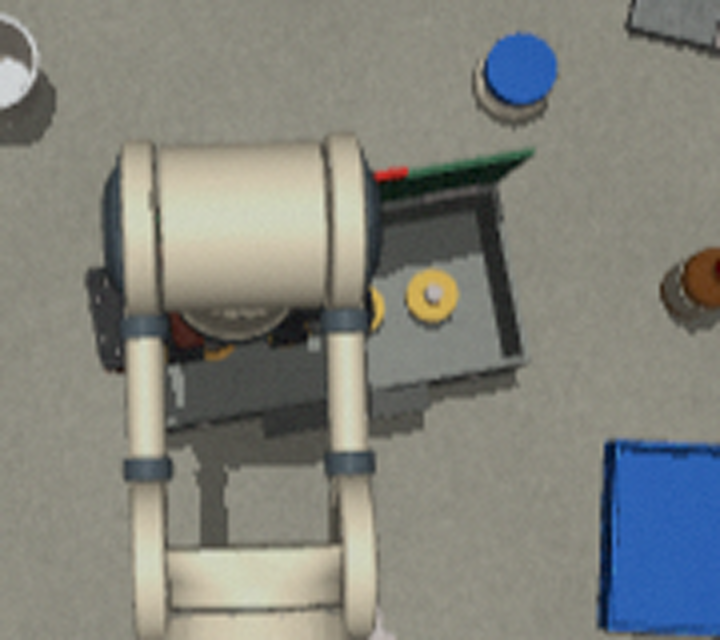

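Emit:
arm_command([
  {"x": 0, "y": 8, "z": 0, "wx": 0.5, "wy": -4, "wz": 0, "grip": 40},
  {"x": 0, "y": 8, "z": -10, "wx": 0.5, "wy": -4, "wz": 0, "grip": 40},
  {"x": 0, "y": 8, "z": -25, "wx": 0.5, "wy": -4, "wz": 0, "grip": 40},
  {"x": 0, "y": 8, "z": -40, "wx": 0.5, "wy": -4, "wz": 0, "grip": 40},
  {"x": 0, "y": 8, "z": -40, "wx": 0.5, "wy": -4, "wz": 0, "grip": 40},
])

```text
time: 17.35
tcp_pos: [0.6001, 0.043, 0.0581]
eef_rot: [-1.226, 1.067, -1.126]
contact_force: [-0.2, 0.4, -0.7]
gripper_width: 0.456
```

```bash
python3 - <<'E'
from h import *
tipinfo(); s=snap('scene'); crop(s,'sc15c',90,290,140,360,3.4)
E
```

```text
t 17.35 tcp [0.6001 0.043  0.0581] rot [-1.2263  1.0673 -1.1264] F [-0.1845  0.4325 -0.7175] T [-0.0082  0.0597 -0.0161] g 0.456
tool z [0.9885 0.1404 0.0569] tip case 82.4252988640263 81.98907753571885 67.14611107714242 theta -2.387901909352502 r 23.89750454339951
```

View pics/sc15c.png

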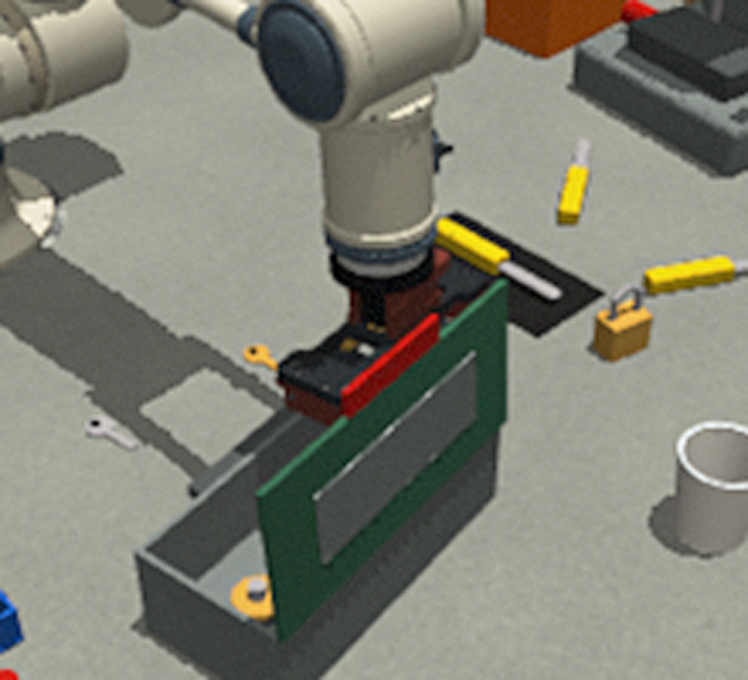

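Emit:
arm_command([
  {"x": 0, "y": 0.3, "z": -8, "wx": 0, "wy": 0, "wz": 0, "grip": 40},
  {"x": 0, "y": 0.3, "z": -15, "wx": 0, "wy": 0, "wz": 0, "grip": 40},
  {"x": 0, "y": 0.3, "z": -15, "wx": 0, "wy": 0, "wz": 0, "grip": 35},
  {"x": 0, "y": 0.3, "z": -15, "wx": 0, "wy": 0, "wz": 0, "grip": 20},
  {"x": 0, "y": 0.3, "z": -15, "wx": 0, "wy": 0, "wz": 0, "grip": 0},
])

```text
time: 17.9
tcp_pos: [0.601, 0.0433, 0.0449]
eef_rot: [-1.225, 1.065, -1.128]
contact_force: [0.2, 0.0, 0.2]
gripper_width: 0.311
```

Emit:
arm_command([
  {"x": 0, "y": 0, "z": 0, "wx": 0, "wy": 0, "wz": 0, "grip": 0},
  {"x": 0, "y": 0, "z": 0, "wx": 0, "wy": 0, "wz": 0, "grip": 0},
])

```text
time: 18.1
tcp_pos: [0.6013, 0.0433, 0.0455]
eef_rot: [-1.224, 1.065, -1.128]
contact_force: [1.2, 0.2, -0.3]
gripper_width: 0.311
```

Emit:
arm_command([
  {"x": 0, "y": 0, "z": 10, "wx": 0, "wy": 0, "wz": 0, "grip": 0},
  {"x": 0, "y": 0, "z": 40, "wx": 0, "wy": 0, "wz": 0, "grip": 0},
  {"x": 0, "y": 0, "z": 80, "wx": 0, "wy": 0, "wz": 0, "grip": 0},
  {"x": -5, "y": 0, "z": 115, "wx": 0, "wy": 0, "wz": 0, "grip": 0},
  {"x": -20, "y": -10, "z": 130, "wx": 0, "wy": 0, "wz": 0, "grip": 0},
])

```text
time: 18.6
tcp_pos: [0.5829, 0.034, 0.1811]
eef_rot: [-1.219, 1.059, -1.131]
contact_force: [-0.3, -1.0, 0.0]
gripper_width: 0.314
```

```bash
python3 - <<'E'
from h import *
tipinfo(); s=snap('scene'); crop(s,'sc16c',60,290,100,360,3); s=snap('top'); print(caps(s)); crop(s,'top16',100,270,140,440,2.6); print(np.round(trayp(s),1))
E
```

```text
t 18.6 tcp [0.5829 0.034  0.1811] rot [-1.2193  1.0587 -1.1306] F [-0.3275 -0.9803  0.0185] T [-0.0066  0.0312  0.0231] g 0.314
tool z [0.9876 0.1415 0.0674] tip case 63.9660955879494 75.62755304946322 191.00451541711223 theta 1.5611793117922121 r 107.50948699255048
[([0.7019, -0.0458], [302.7, 125.7], [39, 8, 91]), ([0.6325, -0.3326], [403.3, 146.3], [8, 8, 50])]
[ 436.3 -324.5  176.9  139.2   85.4]
```

View pics/sc16c.png

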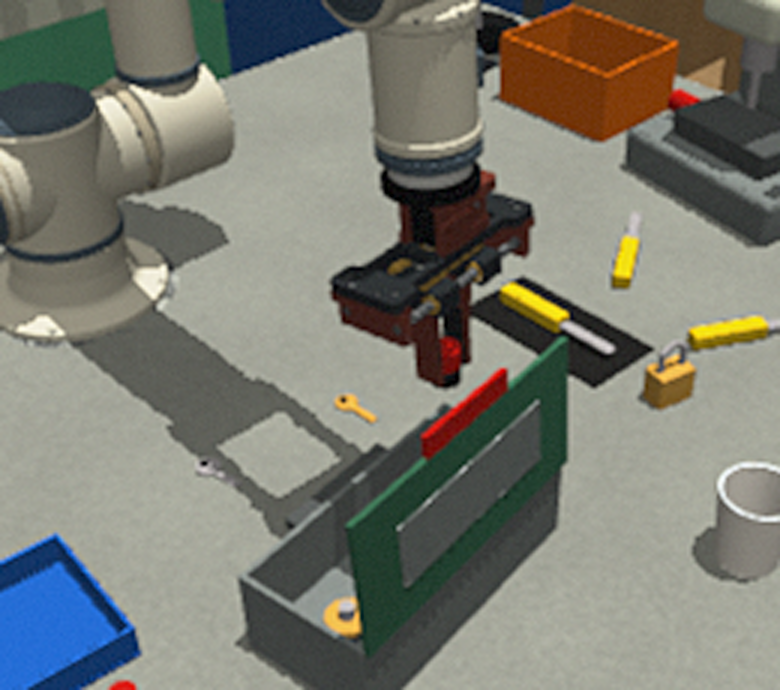

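Emit:
arm_command([
  {"x": -20, "y": -35, "z": 0, "wx": 0, "wy": 0, "wz": 0, "grip": 0},
  {"x": -40, "y": -75, "z": 0, "wx": 0, "wy": 0, "wz": 0, "grip": 0},
  {"x": -60, "y": -115, "z": 0, "wx": 0, "wy": 0, "wz": 0, "grip": 0},
  {"x": -80, "y": -160, "z": 0, "wx": 0, "wy": 0, "wz": 0, "grip": 0},
  {"x": -100, "y": -205, "z": 0, "wx": 0, "wy": 0, "wz": 0, "grip": 0},
])

```text
time: 19.2
tcp_pos: [0.4812, -0.1733, 0.1797]
eef_rot: [-1.219, 1.06, -1.131]
contact_force: [-0.5, -0.3, -0.3]
gripper_width: 0.31
```

Emit:
arm_command([
  {"x": -15, "y": -35, "z": 0, "wx": 0, "wy": 0, "wz": 0, "grip": 0},
  {"x": -30, "y": -70, "z": 0, "wx": 0, "wy": 0, "wz": 0, "grip": 0},
  {"x": -42, "y": -100, "z": -20, "wx": 0, "wy": 0, "wz": 0, "grip": 0},
  {"x": -45, "y": -112, "z": -50, "wx": 0, "wy": 0, "wz": 0, "grip": 0},
  {"x": -45, "y": -112, "z": -90, "wx": 0, "wy": 0, "wz": 0, "grip": 0},
])

```text
time: 19.7
tcp_pos: [0.4361, -0.2877, 0.0895]
eef_rot: [-1.218, 1.06, -1.136]
contact_force: [-0.5, -0.2, -1.5]
gripper_width: 0.313
```

```bash
python3 - <<'E'
from h import *
tipinfo(); s=snap('scene'); crop(s,'sc17c',120,350,0,260,3); s=snap('top'); crop(s,'top17',100,270,140,440,2.6)
print(blades(s),caps(s))
E
```

```text
t 19.7 tcp [ 0.4361 -0.2877  0.0895] rot [-1.2182  1.0597 -1.1361] F [-0.4984 -0.1695 -1.4709] T [-0.0175  0.0488  0.0278] g 0.313
tool z [0.9881 0.1374 0.0685] tip case -127.69590296165866 -221.85975330714706 99.48509688551171 theta 0.08276553855219154 r 193.35778841476275
[[595.6, 453.6, 88.9, 21.5, 61.9, 215], [416.2, 336.0, 89.2, 21.0, -1.0, 238], [426.7, 486.1, 90.1, 22.6, -57.9, 229]] [([0.7015, -0.0445], [302.3, 125.9], [39, 9, 92]), ([0.6325, -0.3326], [403.3, 146.3], [8, 8, 50]), ([0.6073, -0.0103], [291.6, 158.5], [10, 10, 69])]
```

View pics/sc17c.png

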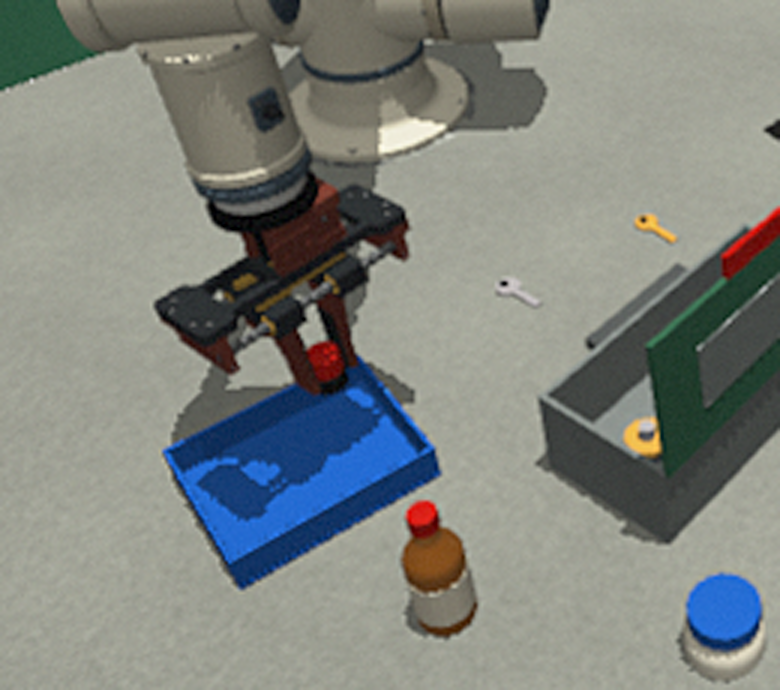

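View pics/top17.png

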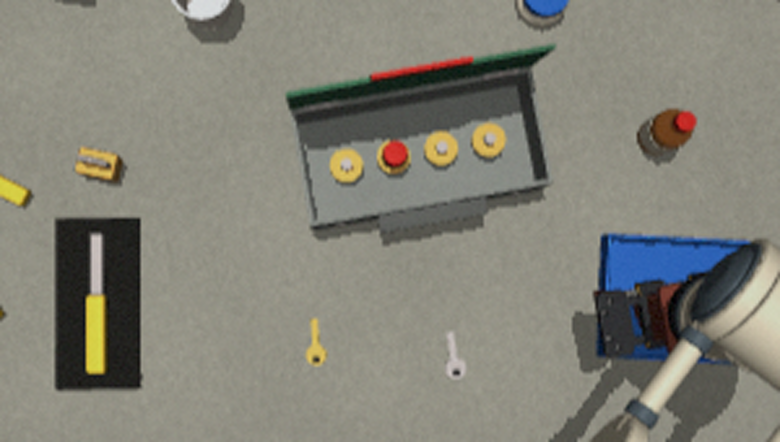

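Emit:
arm_command([
  {"x": 2, "y": 0, "z": -30, "wx": 0, "wy": 0, "wz": 0, "grip": 0},
  {"x": 2, "y": 0, "z": -55, "wx": 0, "wy": 0, "wz": 0, "grip": 0},
  {"x": 2, "y": 0, "z": -68, "wx": 0, "wy": 0, "wz": 0, "grip": 0},
  {"x": 2, "y": 0, "z": -73, "wx": 0, "wy": 0, "wz": 0, "grip": 0},
  {"x": 2, "y": 0, "z": -73, "wx": 0, "wy": 0, "wz": 0, "grip": 0},
])

```text
time: 20.3
tcp_pos: [0.4361, -0.2834, 0.0121]
eef_rot: [-1.219, 1.069, -1.123]
contact_force: [-1.7, 2.0, 3.2]
gripper_width: 0.315
```

Emit:
arm_command([
  {"x": 0, "y": 0, "z": -1, "wx": 0, "wy": 0, "wz": 0, "grip": 30},
  {"x": 0, "y": 0, "z": -1, "wx": 0, "wy": 0, "wz": 0, "grip": 36},
  {"x": 0, "y": 0, "z": 5, "wx": 0, "wy": 0, "wz": 0, "grip": 38},
  {"x": 0, "y": 0, "z": 40, "wx": 0, "wy": 0, "wz": 0, "grip": 40},
  {"x": 0, "y": 0, "z": 85, "wx": 0, "wy": 0, "wz": 0, "grip": 40},
])

```text
time: 20.8
tcp_pos: [0.4348, -0.2823, 0.0959]
eef_rot: [-1.219, 1.074, -1.119]
contact_force: [-0.1, -0.6, 0.2]
gripper_width: 0.452
```

Emit:
arm_command([
  {"x": 0, "y": 0, "z": 40, "wx": 0, "wy": 0, "wz": 0, "grip": 40},
  {"x": 5, "y": 20, "z": 75, "wx": 0, "wy": 0, "wz": 0, "grip": 40},
  {"x": 25, "y": 60, "z": 80, "wx": 0, "wy": 0, "wz": 0, "grip": 40},
  {"x": 50, "y": 95, "z": 80, "wx": 0, "wy": 0, "wz": 0, "grip": 40},
  {"x": 75, "y": 130, "z": 80, "wx": 0, "wy": 0, "wz": 0, "grip": 40},
])

```text
time: 21.3
tcp_pos: [0.5107, -0.1512, 0.1776]
eef_rot: [-1.218, 1.072, -1.121]
contact_force: [-0.2, -0.2, -0.2]
gripper_width: 0.455
```

```bash
python3 - <<'E'
from h import *
tipinfo(); s=snap('scene'); crop(s,'sc18c',120,350,0,260,3); s=snap('top'); crop(s,'top18',100,270,240,440,3.5)
print(caps(s)); print(np.round(trayp(s),1))
E
```

```text
t 21.3 tcp [ 0.5107 -0.1512  0.1776] rot [-1.218   1.0723 -1.1213] F [-0.1868 -0.2368 -0.2203] T [-0.0176  0.0099  0.0016] g 0.455
tool z [0.9886 0.1385 0.0585] tip case -34.11337968352871 -97.51426355707832 186.78115484905533 theta 0.805987584046554 r 143.14488806536497
[([0.7015, -0.0438], [302.0, 125.9], [39, 9, 93]), ([0.6325, -0.3326], [403.3, 146.3], [8, 8, 50]), ([0.6071, -0.0102], [291.5, 158.6], [10, 10, 67]), ([0.4353, -0.2742], [386.3, 215.5], [9, 8, 62])]
[ 900.  -600.1  189.9  123.8  -72.3]
```

View pics/sc18c.png

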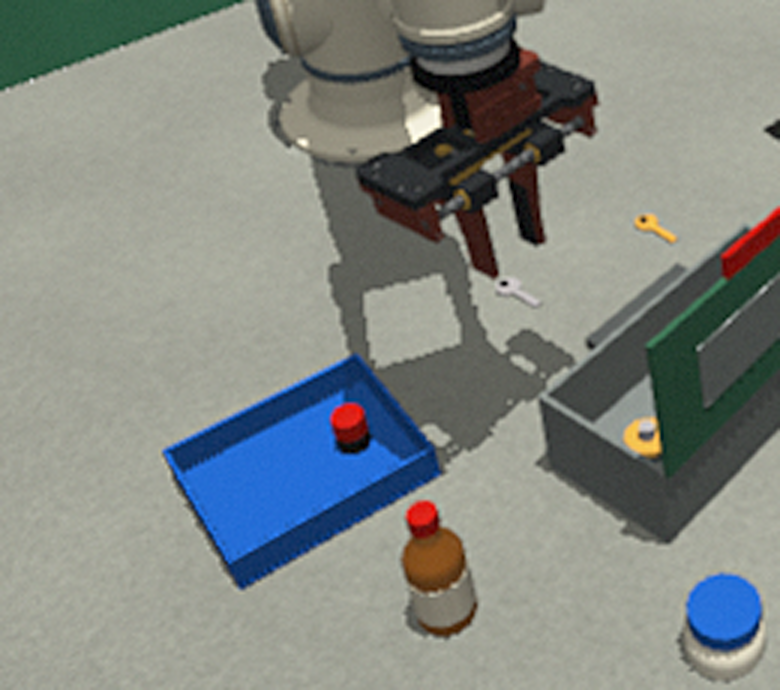

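View pics/top18.png

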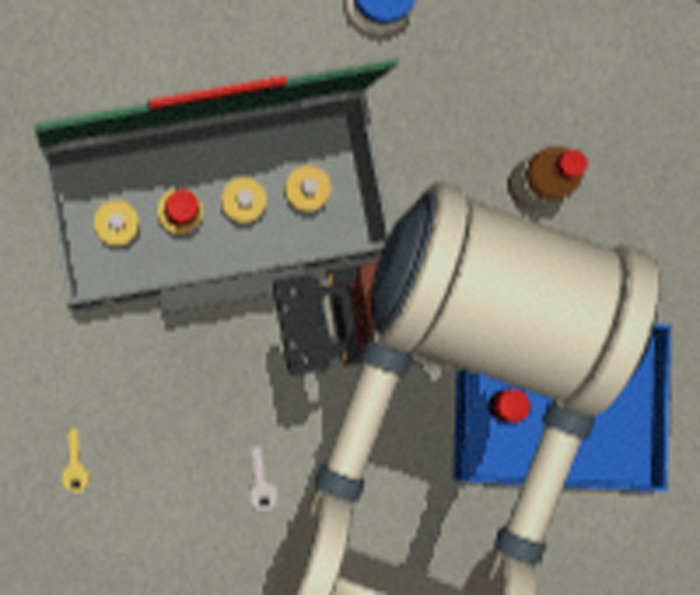

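Emit:
arm_command([
  {"x": 28, "y": 40, "z": 0, "wx": 0, "wy": 0, "wz": 0, "grip": 40},
  {"x": 56, "y": 80, "z": 0, "wx": 0, "wy": 0, "wz": 0, "grip": 40},
  {"x": 80, "y": 115, "z": 0, "wx": 0, "wy": 0, "wz": 0, "grip": 40},
  {"x": 95, "y": 137, "z": 0, "wx": 0, "wy": 0, "wz": 0, "grip": 40},
  {"x": 97, "y": 141, "z": 0, "wx": 0, "wy": 0, "wz": 0, "grip": 40},
])

```text
time: 21.9
tcp_pos: [0.6095, -0.0055, 0.1761]
eef_rot: [-1.221, 1.068, -1.111]
contact_force: [0.4, -0.3, -0.6]
gripper_width: 0.45
```

Emit:
arm_command([
  {"x": 0, "y": 0, "z": -30, "wx": 0, "wy": 0, "wz": 0, "grip": 40},
  {"x": 0, "y": 0, "z": -65, "wx": 0, "wy": 0, "wz": 0, "grip": 40},
  {"x": 0, "y": 0, "z": -85, "wx": 0, "wy": 0, "wz": 0, "grip": 40},
  {"x": 0, "y": 0, "z": -85, "wx": 0, "wy": 0, "wz": 0, "grip": 40},
])

```text
time: 22.3
tcp_pos: [0.6069, -0.0068, 0.0871]
eef_rot: [-1.225, 1.075, -1.109]
contact_force: [-0.9, -0.3, 0.3]
gripper_width: 0.455
```

Emit:
arm_command([
  {"x": 0.5, "y": -3.5, "z": 0, "wx": 0, "wy": 0, "wz": 0, "grip": 40},
  {"x": 0.5, "y": -3.5, "z": -15, "wx": 0, "wy": 0, "wz": 0, "grip": 40},
  {"x": 0.5, "y": -3.5, "z": -30, "wx": 0, "wy": 0, "wz": 0, "grip": 40},
  {"x": 0.5, "y": -3.5, "z": -42, "wx": 0, "wy": 0, "wz": 0, "grip": 40},
  {"x": 0.5, "y": -3.5, "z": -42, "wx": 0, "wy": 0, "wz": 0, "grip": 40},
])

```text
time: 22.8
tcp_pos: [0.6058, -0.0102, 0.0419]
eef_rot: [-1.228, 1.078, -1.106]
contact_force: [-0.2, -0.2, -0.6]
gripper_width: 0.456
```

Emit:
arm_command([
  {"x": 0, "y": 0, "z": 0, "wx": 0, "wy": 0, "wz": 0, "grip": 30},
  {"x": 0, "y": 0, "z": 0, "wx": 0, "wy": 0, "wz": 0, "grip": 15},
  {"x": 0, "y": 0, "z": 0, "wx": 0, "wy": 0, "wz": 0, "grip": 0},
  {"x": 0, "y": 0, "z": 0, "wx": 0, "wy": 0, "wz": 0, "grip": 0},
  {"x": 0, "y": 0, "z": 0, "wx": 0, "wy": 0, "wz": 0, "grip": 0},
])

```text
time: 23.3
tcp_pos: [0.606, -0.0102, 0.0424]
eef_rot: [-1.228, 1.078, -1.106]
contact_force: [-0.7, 0.4, -0.8]
gripper_width: 0.311
```

Emit:
arm_command([
  {"x": 0, "y": 0, "z": 10, "wx": 0, "wy": 0, "wz": 0, "grip": 0},
  {"x": 0, "y": 0, "z": 40, "wx": 0, "wy": 0, "wz": 0, "grip": 0},
  {"x": 0, "y": 0, "z": 80, "wx": 0, "wy": 0, "wz": 0, "grip": 0},
  {"x": -5, "y": 0, "z": 115, "wx": 0, "wy": 0, "wz": 0, "grip": 0},
  {"x": -20, "y": -10, "z": 135, "wx": 0, "wy": 0, "wz": 0, "grip": 0},
])

```text
time: 23.8
tcp_pos: [0.5873, -0.0195, 0.1822]
eef_rot: [-1.225, 1.072, -1.108]
contact_force: [0.2, 0.2, 0.4]
gripper_width: 0.309
```

Emit:
arm_command([
  {"x": -15, "y": -40, "z": 0, "wx": 0, "wy": 0, "wz": 0, "grip": 0},
  {"x": -35, "y": -80, "z": 0, "wx": 0, "wy": 0, "wz": 0, "grip": 0},
  {"x": -55, "y": -120, "z": 0, "wx": 0, "wy": 0, "wz": 0, "grip": 0},
  {"x": -75, "y": -160, "z": 0, "wx": 0, "wy": 0, "wz": 0, "grip": 0},
  {"x": -95, "y": -190, "z": 0, "wx": 0, "wy": 0, "wz": 0, "grip": 0},
])

```text
time: 24.3
tcp_pos: [0.4912, -0.2116, 0.1834]
eef_rot: [-1.224, 1.072, -1.11]
contact_force: [1.2, -1.0, -0.0]
gripper_width: 0.311
```

```bash
python3 - <<'E'
from h import *
tipinfo(); s=snap('scene'); crop(s,'sc19c',120,350,0,260,3); s=snap('top'); crop(s,'top19',100,270,240,440,3.5)
print(caps(s)); print(marks(s,'tray'))
E
```

```text
t 24.3 tcp [ 0.4912 -0.2116  0.1834] rot [-1.2243  1.0716 -1.1104] F [ 1.1582 -1.0457 -0.0209] T [ 0.0042  0.0229 -0.0309] g 0.311
tool z [0.9877 0.1469 0.0527] tip case -62.04358925272607 -153.73854622722783 192.11088752330082 theta 0.7073379140316984 r 167.1418513084454
[([0.7016, -0.0441], [302.1, 125.9], [39, 9, 94]), ([0.6325, -0.3326], [403.3, 146.3], [8, 8, 50]), ([0.4316, -0.2811], [388.7, 216.7], [5, 7, 19])]
[([0.436, -0.326, 0.002], [397.0, 215.0], 0.7)]
```

View pics/sc19c.png

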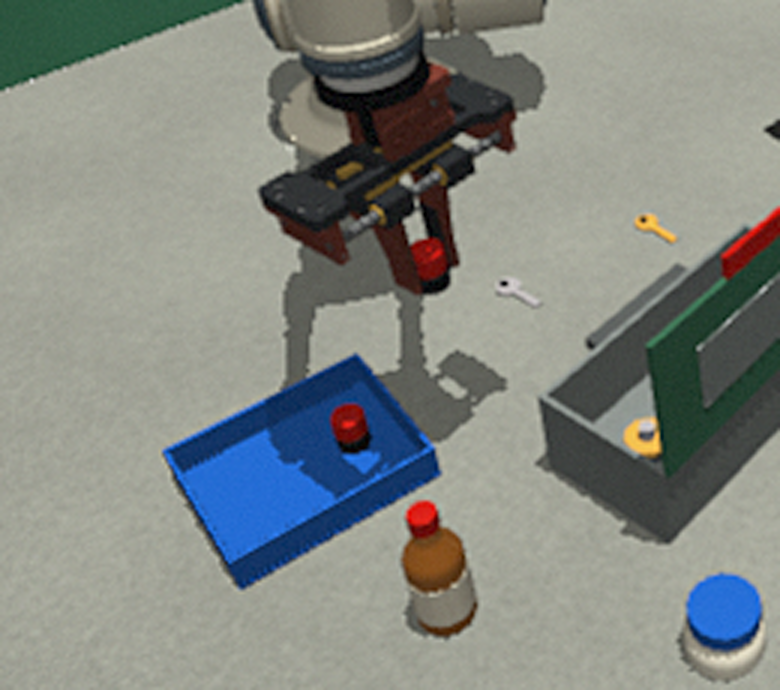

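Emit:
arm_command([
  {"x": -15, "y": -40, "z": 0, "wx": 0, "wy": 0, "wz": 0, "grip": 0},
  {"x": -30, "y": -80, "z": 0, "wx": 0, "wy": 0, "wz": 0, "grip": 0},
  {"x": -43, "y": -115, "z": 0, "wx": 0, "wy": 0, "wz": 0, "grip": 0},
  {"x": -53, "y": -138, "z": -20, "wx": 0, "wy": 0, "wz": 0, "grip": 0},
  {"x": -54, "y": -147, "z": -50, "wx": 0, "wy": 0, "wz": 0, "grip": 0},
])

```text
time: 24.95
tcp_pos: [0.4382, -0.3605, 0.1358]
eef_rot: [-1.223, 1.07, -1.118]
contact_force: [-0.2, 0.5, -0.6]
gripper_width: 0.315
```

Emit:
arm_command([
  {"x": 0, "y": 0, "z": -30, "wx": 0, "wy": 0, "wz": 0, "grip": 0},
  {"x": 0, "y": 0, "z": -50, "wx": 0, "wy": 0, "wz": 0, "grip": 0},
  {"x": 0, "y": 0, "z": -60, "wx": 0, "wy": 0, "wz": 0, "grip": 0},
  {"x": 0, "y": 0, "z": -60, "wx": 0, "wy": 0, "wz": 0, "grip": 0},
])

```text
time: 25.35
tcp_pos: [0.4384, -0.3592, 0.0746]
eef_rot: [-1.223, 1.071, -1.115]
contact_force: [0.9, 0.5, 0.2]
gripper_width: 0.309
```

```bash
python3 - <<'E'
from h import *
tipinfo(); s=snap('scene'); crop(s,'sc20c',120,350,0,260,3)
E
```

```text
t 25.35 tcp [ 0.4384 -0.3592  0.0746] rot [-1.2228  1.0711 -1.1149] F [0.852  0.4728 0.1698] T [ 0.0539  0.0944 -0.0137] g 0.309
tool z [0.988  0.1441 0.0548] tip case -135.6190908762817 -292.4208205172848 83.4638069730834 theta -0.00018040669193478319 r 200.61909414101382
```

View pics/sc20c.png

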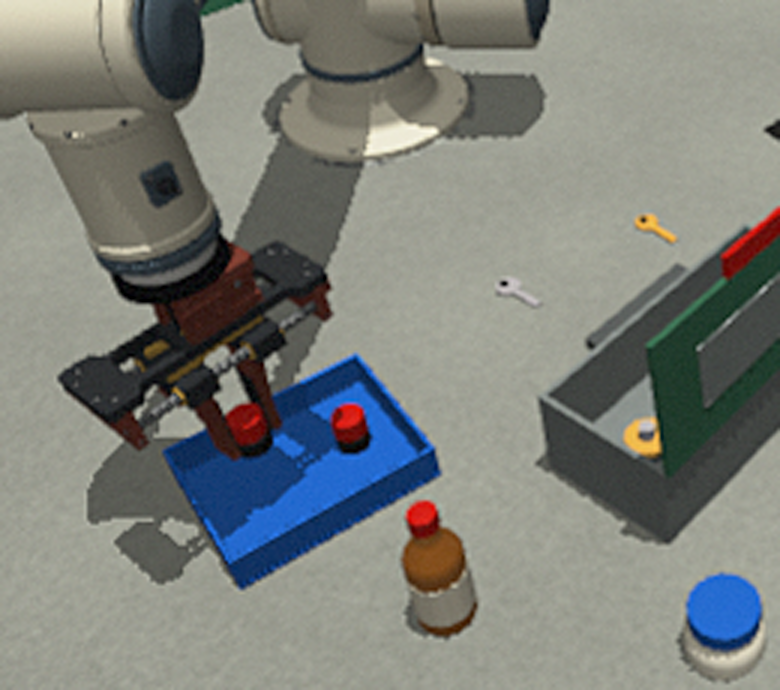

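Emit:
arm_command([
  {"x": 0, "y": 0, "z": -30, "wx": 0, "wy": 0, "wz": 0, "grip": 0},
  {"x": 0, "y": 0, "z": -50, "wx": 0, "wy": 0, "wz": 0, "grip": 0},
  {"x": 0, "y": 0, "z": -60, "wx": 0, "wy": 0, "wz": 0, "grip": 0},
  {"x": 0, "y": 0, "z": -61, "wx": 0, "wy": 0, "wz": 0, "grip": 0},
  {"x": 0, "y": 0, "z": -61, "wx": 0, "wy": 0, "wz": 0, "grip": 0},
])

```text
time: 25.9
tcp_pos: [0.4396, -0.3603, 0.0166]
eef_rot: [-1.223, 1.067, -1.118]
contact_force: [-0.2, -0.8, 0.7]
gripper_width: 0.316
```

Emit:
arm_command([
  {"x": 0, "y": 0, "z": 0, "wx": 0, "wy": 0, "wz": 0, "grip": 30},
  {"x": 0, "y": 0, "z": 0, "wx": 0, "wy": 0, "wz": 0, "grip": 36},
  {"x": 0, "y": 0, "z": 5, "wx": 0, "wy": 0, "wz": 0, "grip": 38},
  {"x": 0, "y": 0, "z": 40, "wx": 0, "wy": 0, "wz": 0, "grip": 40},
  {"x": 0, "y": 0, "z": 85, "wx": 0, "wy": 0, "wz": 0, "grip": 40},
])

```text
time: 26.4
tcp_pos: [0.4384, -0.3592, 0.1005]
eef_rot: [-1.223, 1.072, -1.114]
contact_force: [1.2, -0.3, 1.3]
gripper_width: 0.456
```

Emit:
arm_command([
  {"x": 0, "y": 0, "z": 45, "wx": 0, "wy": 0, "wz": 0, "grip": 0},
  {"x": 10, "y": 10, "z": 90, "wx": 0, "wy": 0, "wz": 0, "grip": 0},
  {"x": 35, "y": 20, "z": 130, "wx": 0, "wy": 0, "wz": 0, "grip": 0},
  {"x": 70, "y": 30, "z": 160, "wx": 0, "wy": 4, "wz": 0, "grip": 0},
  {"x": 100, "y": 50, "z": 180, "wx": 0, "wy": 4, "wz": 0, "grip": 0},
])

```text
time: 26.9
tcp_pos: [0.54, -0.3093, 0.2829]
eef_rot: [-1.27, 1.124, -1.081]
contact_force: [1.4, -0.6, -0.9]
gripper_width: 0.04
```

```bash
python3 - <<'E'
from h import *
o=st(); print(o['qpos']); s=snap('scene'); crop(s,'sc21c',120,350,0,260,3);  s=snap('top'); crop(s,'top21',80,270,140,440,2.6);print(blades(s)); print(marks(s,'tray'))
E
```

```text
t 26.9 tcp [ 0.54   -0.3093  0.2829] rot [-1.2701  1.1241 -1.0806] F [ 1.4385 -0.5732 -0.8828] T [-0.0187 -0.0461 -0.0106] g 0.04
[-0.5786  0.1996  1.0046  0.0073  1.9625  0.8516]
[[595.6, 453.6, 88.9, 21.5, 61.9, 215], [416.2, 336.0, 89.2, 21.0, -1.0, 239], [426.6, 486.1, 89.9, 22.6, -57.9, 226]]
[([0.439, -0.326, 0.003], [398.0, 214.0], 0.72), ([0.436, -0.286, 0.006], [384.0, 215.0], 0.18)]
```

View pics/sc21c.png

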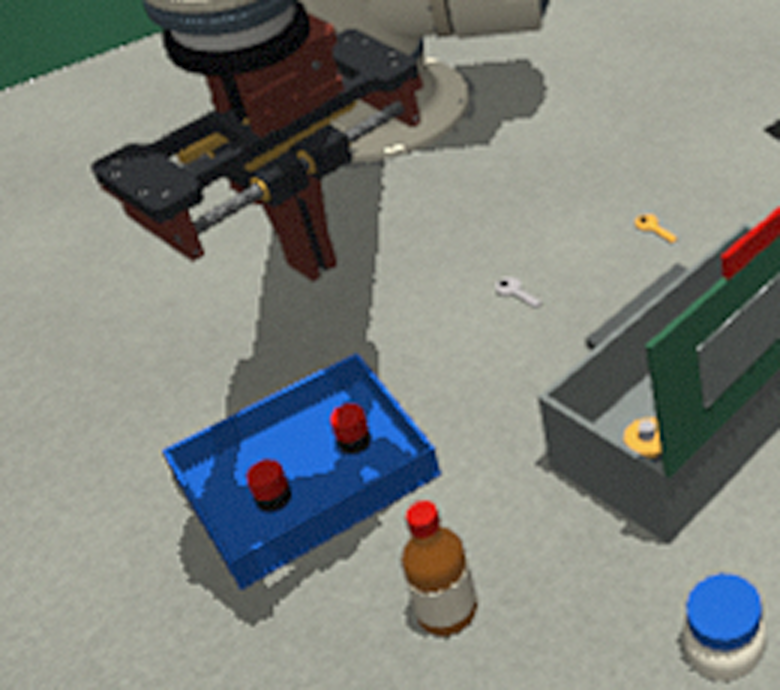

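View pics/top21.png

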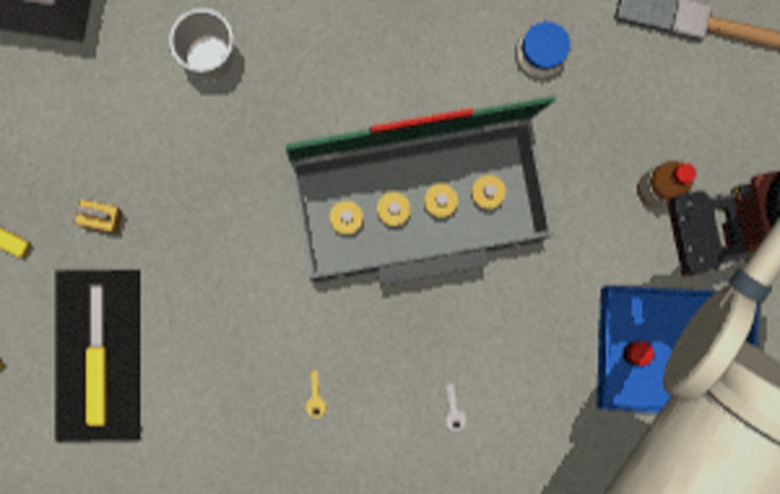

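Emit:
arm_command([
  {"x": 25, "y": 42, "z": 0, "wx": 0, "wy": 0, "wz": 0, "grip": 0},
  {"x": 50, "y": 84, "z": 0, "wx": 0, "wy": 0, "wz": 0, "grip": 0},
  {"x": 75, "y": 126, "z": 0, "wx": 0, "wy": 0, "wz": 0, "grip": 0},
  {"x": 100, "y": 168, "z": 0, "wx": 0, "wy": 0, "wz": 0, "grip": 0},
  {"x": 120, "y": 205, "z": 0, "wx": 0, "wy": 0, "wz": 0, "grip": 0},
])

```text
time: 27.55
tcp_pos: [0.6601, -0.1021, 0.2815]
eef_rot: [-1.271, 1.121, -1.078]
contact_force: [0.7, -1.2, -0.1]
gripper_width: 0.005
```

Emit:
arm_command([
  {"x": 18, "y": 30, "z": 0, "wx": 0, "wy": 0, "wz": 0, "grip": 0},
  {"x": 35, "y": 60, "z": 0, "wx": 0, "wy": 0, "wz": 0, "grip": 0},
  {"x": 46, "y": 77, "z": 0, "wx": 0, "wy": 0, "wz": 0, "grip": 0},
  {"x": 46, "y": 77, "z": 0, "wx": 0, "wy": 0, "wz": 0, "grip": 0},
])

```text
time: 27.95
tcp_pos: [0.7062, -0.0237, 0.2801]
eef_rot: [-1.273, 1.121, -1.075]
contact_force: [-0.0, -0.6, 0.3]
gripper_width: 0.008
```

```bash
cat >> h.py <<'E'
def tcase():
    o=st(); M=R.from_rotvec(o['eef_rot']).as_matrix(); T=np.array(o['tcp_pos'])*1000; a=np.radians(8.3)
    d=T[:2]-[611.5,-38.5]; print('tcp case',d@[np.cos(a),np.sin(a)],d@[-np.sin(a),np.cos(a)],T[2],'toolz',M[:,2],'up',-M[:,1])
E
python3 - <<'E'
from h import *
tcase(); print(observe()['qpos']); s=snap('scene'); crop(s,'sc22c',60,290,120,380,3)
E
```

```text
t 27.95 tcp [ 0.7062 -0.0237  0.2801] rot [-1.2727  1.121  -1.0749] F [-0.0445 -0.5758  0.3228] T [-0.0283  0.0294  0.0383] g 0.008
tcp case 95.84697812858703 0.9698152979203546 280.0771703022621 toolz [ 0.9887  0.1489 -0.0154] up [ 0.0186 -0.0202  0.9996]
[-0.0908  0.4512  0.7041  0.0204  2.0066  1.3391]
```

View pics/sc22c.png

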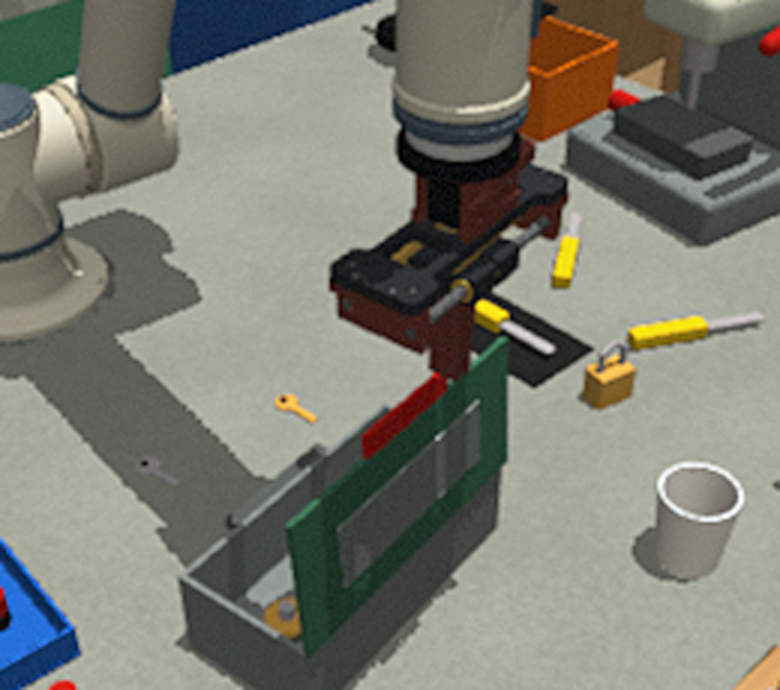

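Emit:
arm_command([
  {"x": 0, "y": 0, "z": -25, "wx": 0, "wy": 0, "wz": 0, "grip": 0},
  {"x": 0, "y": 0, "z": -50, "wx": 0, "wy": 0, "wz": 0, "grip": 0},
  {"x": 0, "y": 0, "z": -76, "wx": 0, "wy": 0, "wz": 0, "grip": 0},
  {"x": 0, "y": 0, "z": -78, "wx": 0, "wy": 0, "wz": 0, "grip": 0},
])

```text
time: 28.4
tcp_pos: [0.7033, -0.0277, 0.1979]
eef_rot: [-1.276, 1.129, -1.075]
contact_force: [-0.8, 0.2, -1.8]
gripper_width: 0.004
```

```bash
python3 - <<'E'
from h import *
tcase(); s=snap('scene'); crop(s,'sc23c',60,290,120,380,3)
E
```

```text
t 28.4 tcp [ 0.7033 -0.0277  0.1979] rot [-1.2763  1.1294 -1.0748] F [-0.848   0.1901 -1.8463] T [ 0.0167  0.0567 -0.0153] g 0.004
tcp case 92.41997528817144 -2.5892081781580316 197.88028630883394 toolz [ 0.9892  0.1446 -0.0228] up [ 0.0259 -0.0196  0.9995]
```

View pics/sc23c.png

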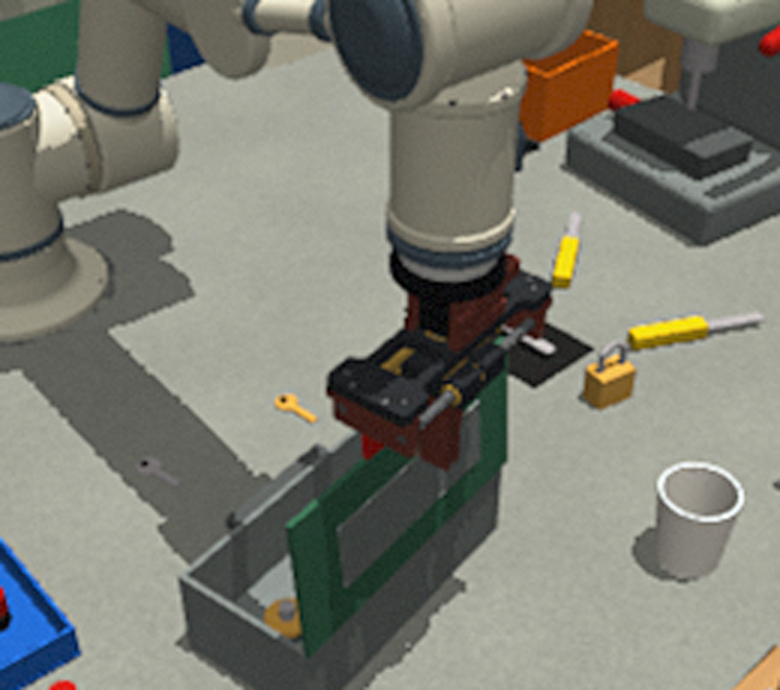

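Emit:
arm_command([
  {"x": -18, "y": -2.6, "z": 2, "wx": 0, "wy": 0, "wz": 0, "grip": 0},
  {"x": -30, "y": -4.3, "z": 2, "wx": 0, "wy": 0, "wz": 0, "grip": 0},
  {"x": -42, "y": -6, "z": 1, "wx": 0, "wy": 0, "wz": 0, "grip": 0},
  {"x": -53, "y": -7.7, "z": -2, "wx": 0, "wy": 0, "wz": 0, "grip": 0},
  {"x": -64, "y": -9.3, "z": -6, "wx": 0, "wy": 0, "wz": 0, "grip": 0},
])

```text
time: 28.95
tcp_pos: [0.6402, -0.038, 0.1972]
eef_rot: [-1.271, 1.124, -1.08]
contact_force: [2.8, -0.2, -0.5]
gripper_width: 0.007
```

```bash
python3 - <<'E'
from h import *
tcase(); s=snap('scene'); crop(s,'sc24c',60,290,120,380,3)
E
```

```text
t 28.95 tcp [ 0.6402 -0.038   0.1972] rot [-1.2713  1.1239 -1.0801] F [ 2.7715 -0.1518 -0.5113] T [ 0.0812 -0.4121 -0.0025] g 0.007
tcp case 28.510568818841524 -3.6681935596966406 197.1506201826002 toolz [ 0.9895  0.1437 -0.0152] up [ 0.0181 -0.0188  0.9997]
```

View pics/sc24c.png

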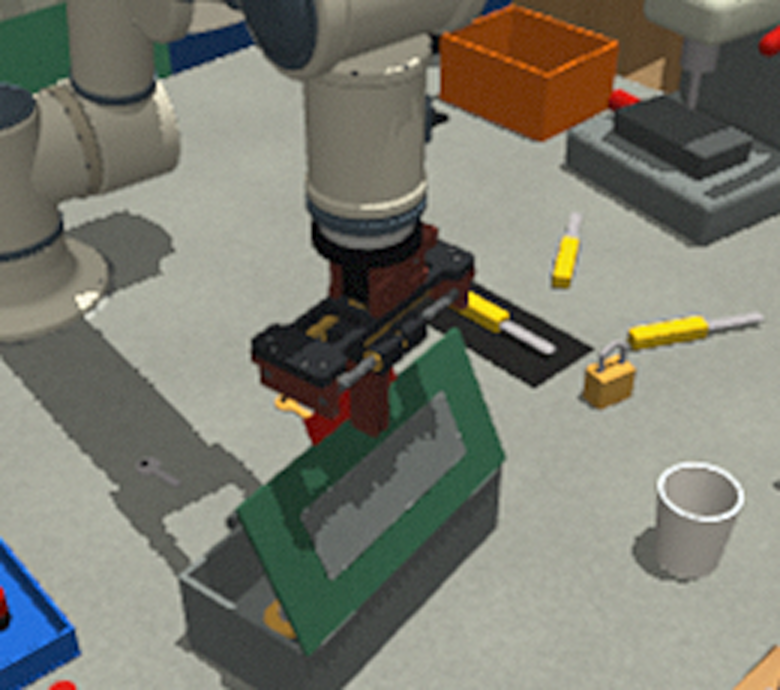

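Emit:
arm_command([
  {"x": -11.5, "y": -1.6, "z": -10, "wx": 0, "wy": 0, "wz": 0, "grip": 0},
  {"x": -21, "y": -3, "z": -18, "wx": 0, "wy": 0, "wz": 0, "grip": 0},
  {"x": -30, "y": -4.3, "z": -26, "wx": 0, "wy": 0, "wz": 0, "grip": 0},
  {"x": -38, "y": -5.5, "z": -34, "wx": 0, "wy": 0, "wz": 0, "grip": 0},
  {"x": -45, "y": -6.5, "z": -43, "wx": 0, "wy": 0, "wz": 0, "grip": 0},
])

```text
time: 29.5
tcp_pos: [0.5944, -0.0458, 0.1565]
eef_rot: [-1.27, 1.123, -1.083]
contact_force: [1.9, 0.1, 1.3]
gripper_width: 0.007
```

```bash
python3 - <<'E'
from h import *
tcase(); s=snap('scene'); crop(s,'sc25c',60,290,120,380,3)
E
```

```text
t 29.5 tcp [ 0.5944 -0.0458  0.1565] rot [-1.2701  1.1227 -1.0829] F [1.8858 0.1096 1.2951] T [ 0.0063  0.0088 -0.063 ] g 0.007
tcp case -18.016361718036414 -4.714232708363217 156.5320366594697 toolz [ 0.9897  0.1424 -0.0132] up [ 0.0159 -0.0178  0.9997]
```

View pics/sc25c.png

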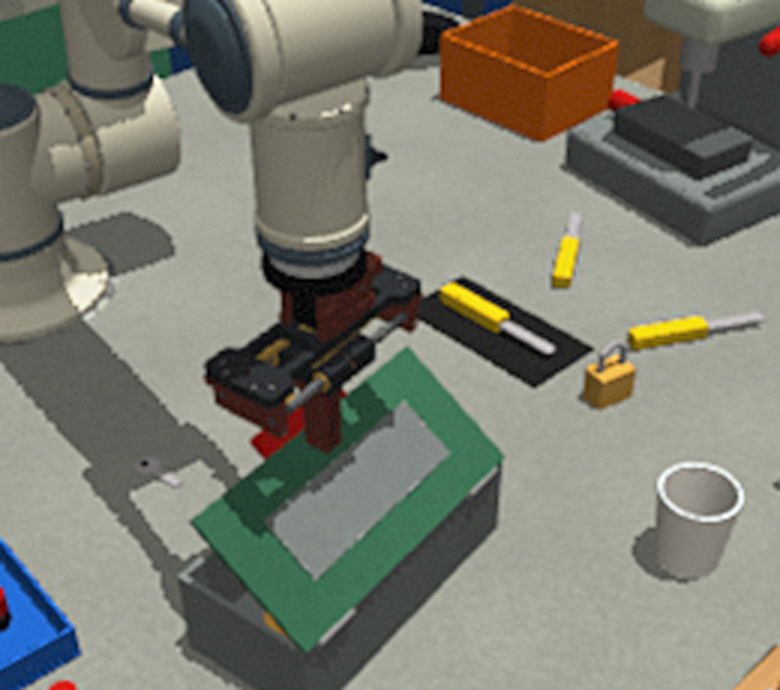

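Emit:
arm_command([
  {"x": -5.5, "y": -0.5, "z": -12, "wx": 0, "wy": 0, "wz": 0, "grip": 0},
  {"x": -11, "y": -1, "z": -22, "wx": 0, "wy": 0, "wz": 0, "grip": 0},
  {"x": -15, "y": -1.5, "z": -33, "wx": 0, "wy": 0, "wz": 0, "grip": 0},
  {"x": -18.5, "y": -2, "z": -44, "wx": 0, "wy": 0, "wz": 0, "grip": 0},
  {"x": -21, "y": -2.5, "z": -55, "wx": 0, "wy": 0, "wz": 0, "grip": 0},
])

```text
time: 30.05
tcp_pos: [0.5724, -0.0486, 0.0996]
eef_rot: [-1.271, 1.124, -1.082]
contact_force: [0.8, 0.5, 0.9]
gripper_width: 0.004
```

Emit:
arm_command([
  {"x": -1, "y": 0, "z": -4, "wx": 0, "wy": 0, "wz": 0, "grip": 0},
  {"x": -1, "y": 0, "z": -8, "wx": 0, "wy": 0, "wz": 0, "grip": 0},
  {"x": -1, "y": 0, "z": -11, "wx": 0, "wy": 0, "wz": 0, "grip": 0},
])

```text
time: 30.35
tcp_pos: [0.5712, -0.0486, 0.0902]
eef_rot: [-1.271, 1.124, -1.082]
contact_force: [-8.3, 1.0, 18.4]
gripper_width: 0.003
```

```bash
python3 - <<'E'
from h import *
tcase(); s=snap('scene'); crop(s,'sc26c',60,290,120,380,3)
E
```

```text
t 30.35 tcp [ 0.5712 -0.0486  0.0902] rot [-1.2712  1.1243 -1.0822] F [-8.3287  1.0062 18.3781] T [0.1584 1.5726 0.0261] g 0.003
tcp case -41.297547743880806 -4.178195879865746 90.18646933199416 toolz [ 0.9897  0.1421 -0.0149] up [ 0.0176 -0.0177  0.9997]
```

View pics/sc26c.png

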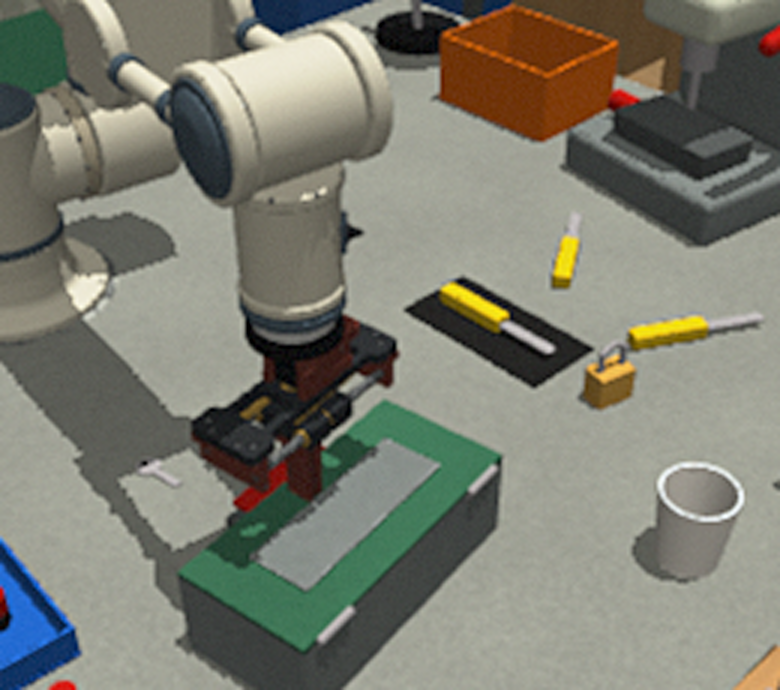

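Closed: 18 N at z = 90 mm, which is the height of the cover's top face when it's shut. Lifting straight off and moving clear for a last look.

Emit:
arm_command([
  {"x": 0, "y": 0, "z": 8, "wx": 0, "wy": 0, "wz": 0, "grip": 0},
  {"x": 0, "y": 0, "z": 40, "wx": 0, "wy": 0, "wz": 0, "grip": 0},
  {"x": 0, "y": 0, "z": 85, "wx": 0, "wy": 0, "wz": 0, "grip": 0},
  {"x": -30, "y": 0, "z": 120, "wx": 0, "wy": 0, "wz": 0, "grip": 0},
  {"x": -70, "y": 10, "z": 140, "wx": 0, "wy": 0, "wz": 0, "grip": 0},
])

```text
time: 30.9
tcp_pos: [0.5019, -0.0392, 0.2337]
eef_rot: [-1.269, 1.122, -1.085]
contact_force: [-0.6, 0.6, -0.1]
gripper_width: 0.004
```

Emit:
arm_command([
  {"x": -30, "y": 30, "z": 0, "wx": 0, "wy": 0, "wz": 0, "grip": 0},
  {"x": -50, "y": 60, "z": 0, "wx": 0, "wy": 0, "wz": 0, "grip": 0},
  {"x": -65, "y": 80, "z": 0, "wx": 0, "wy": 0, "wz": 0, "grip": 0},
  {"x": -65, "y": 80, "z": 0, "wx": 0, "wy": 0, "wz": 0, "grip": 0},
])

```text
time: 31.3
tcp_pos: [0.4359, 0.0427, 0.2351]
eef_rot: [-1.268, 1.118, -1.084]
contact_force: [0.6, -0.5, 0.1]
gripper_width: 0.009
```

```bash
python3 - <<'E'
from h import *
tcase(); s=snap('scene','sc27');print(np.round(green(s),1)); print(marks(s,'tab'),marks(s,'slot')); s=snap('top','top27'); print(np.round(green(s),1),blades(s)); print(caps(s,.039),marks(s,'tray'))
for q in ['oil','padlock','key','tab']: print(q,marks(s,q)[:2])
crop(s,'top27b',80,270,140,440,2.6)
E
```

```text
t 31.3 tcp [0.4359 0.0427 0.2351] rot [-1.2681  1.1176 -1.0838] F [ 0.6421 -0.4742  0.0714] T [-0.0189 -0.0418 -0.013 ] g 0.009
tcp case -162.00141116907778 105.71901285384999 235.07059896148837 toolz [ 0.9895  0.1446 -0.0087] up [ 0.0113 -0.0176  0.9998]
[614.  -40.  270.7 132.6 -82. ]
[([0.528, -0.053, 0.092], [209.0, 215.0], 0.56), ([0.436, -0.331, 0.001], [101.0, 278.0], 0.28)] [([0.53, -0.054, 0.081], [210.0, 219.0], 0.92)]
[611.1 -37.8 268.5 128.9 -81.6] [[595.6, 453.6, 88.9, 21.5, 61.9, 215], [416.2, 336.0, 89.2, 21.0, -1.0, 239], [426.6, 486.1, 89.9, 22.6, -57.9, 226]]
[([0.6372, -0.3423], [403.3, 146.3], [8, 8, 50]), ([0.5413, -0.0529], [306.2, 181.7], [36, 13, 252]), ([0.4419, -0.3595], [412.6, 212.4], [9, 9, 63]), ([0.4351, -0.2823], [386.2, 215.5], [9, 8, 61])] [([0.437, -0.329, 0.002], [398.0, 215.0], 0.87)]
oil [([0.623, -0.318, -0.002], [391.0, 153.0], 0.58), ([0.529, 0.333, 0.014], [177.0, 190.0], 0.33)]
padlock [([0.606, 0.331, -0.001], [179.0, 166.0], 0.6)]
key []
tab [([0.527, -0.051, 0.086], [307.0, 186.0], 0.63)]
```

View pics/sc27.png

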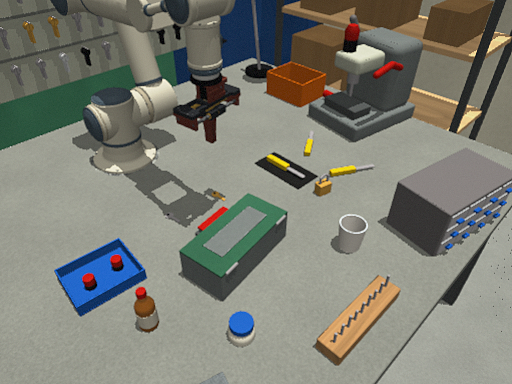

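View pics/top27b.png

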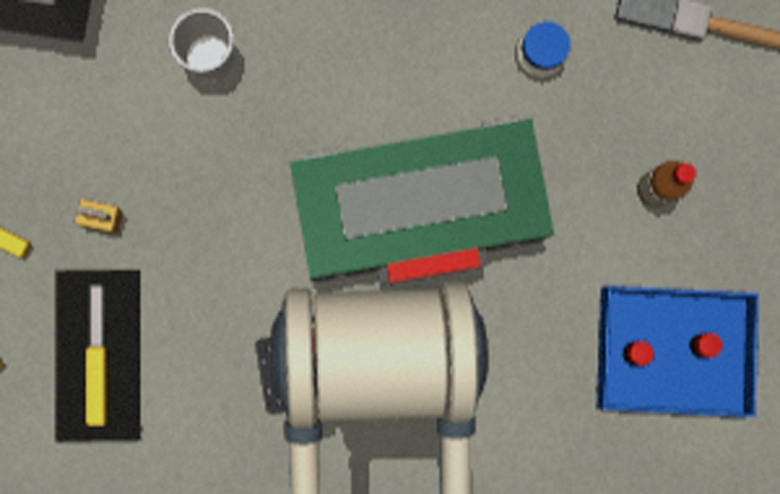

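```bash
python3 - <<'E'
from h import *
a=cv2.imread('pics/scene1.png'); b=cv2.imread('pics/sc27.png')
# red tab + front-left edge of cover: subpixel shift
for nm,(r0,r1,c0,c1) in {'tab':(200,236,192,232),'left end':(225,262,176,215),'right':(190,225,255,292)}.items():
    A=cv2.cvtColor(a[r0:r1,c0:c1],6).astype(np.float32);B=cv2.cvtColor(b[r0:r1,c0:c1],6).astype(np.float32)
    print(nm,cv2.phaseCorrelate(A,B,cv2.createHanningWindow(A.shape[::-1],cv2.CV_32F)))
def cen(im):
    h=cv2.cvtColor(im[195:240,190:235],cv2.COLOR_BGR2HSV);m=cv2.inRange(h,(0,150,90),(8,255,255))|cv2.inRange(h,(172,150,90),(180,255,255)); M=cv2.moments(m,True); return M['m10']/M['m00'],M['m01']/M['m00'],M['m00']
print(cen(a),cen(b))
s=snap('scene'); p=[0.528,-0.051,.085]; print(proj(s,p),proj(s,[.528,-.051,.087]))
E
```

```text
tab ((-0.0386592091362985, -0.07569677012825338), 0.8321034136745665)
left end ((0.002060854666503076, -0.06187013197263269), 0.9627082046866416)
right ((0.08766017473481114, 0.0752974849863115), 0.9599755181206597)
(22.247474747474747, 23.151515151515152, 198.0) (22.14572864321608, 23.256281407035175, 199.0)
[209.8063 217.0885] [209.7588 216.5214]
```

```bash
python3 - <<'E'
from h import *
st(); print(close_job())
E
```

```text
t 31.8 tcp [0.4371 0.0404 0.2334] rot [-1.2691  1.1226 -1.0857] F [ 0.0369 -0.5214  0.0539] T [ 0.0474 -0.0071 -0.014 ] g 0.001
the job is handed in; nothing more can be done
None
```

The job is done and was handed in at about 32 s of the 210 s allowed; the hand-in itself gives no verdict.

**What I did:** I took the pry blade from the mat and put its tip under the red tab. I then levered the green cover up to its stop, at about 1.5 rad with 15 N against it. The blade went back on the mat. Only two caps were present (cap2 and cap3), and I lifted both into the blue tray. Last, I pushed the cover shut with the closed fingers.

**Last checks:**
- **Cover:** it is shut. The fingertips met 18 N at z = 90 mm, the height of its top face when closed, and the tab sits within 0.1 pixel of its position in the starting picture.
- **Caps:** both stand in the tray.
- **Blade:** it lies on the mat, inside its outline.
- **Other things:** the oil bottle, the padlock and the two look-alike blades are where they started. The network missed the keys in the last top picture, where the arm blocks the view. Both showed in place in the pictures taken earlier in the run, and the arm never went down near them.
- **Robot:** it was clear of everything when I handed in.

No other check failed or disagreed. I saw no knock to the blade or tray and no slackening of the grip.

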